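# Stack wet slide boards on spacer sticks in the drying chamber

## Task

Load the slide-drying chamber: slide its red safety catch free to the left, then swing the clear hood fully up by its handle, and stack all the slide boards in there, smears up, squarely over the two ribs, with two blue spacer sticks between each board and the next, one across each bare end above the ribs and off the glass slides, so that every board lies level and clear of the one below. Then close the hood fully and slide the catch home again; leave spare sticks lying on the bench and the dropper bottles and the red-capped cup where they stand.

Things in the scene. Friction and masses are not known exactly. Their poses are not given: they have to be found in the camera images.
- chamber: the slide-drying chamber, fixed to the bench: a white base 285 mm deep (x -155 to +130 mm of this frame) and 270 mm wide (y), its console along the front 30 mm high (x -155 to -80) and its bed behind that 20 mm high. Origin: on the bench under the middle of the bed; x points to the back (hinge side), y to the left, z up
- bed (a point): centre of the bed at the height of its rib tops, 28 mm above the bench; same axes as the chamber. Two fixed steel ribs (100 mm long in x, 12 mm wide, with an upturned stop 6 mm thick and 8 mm high at each end) run from front to back at y = +91 and -91 mm, 8 mm above the bed: the lowest board lies across these, centred here, with its length along y. Under the closed hood there are 75 mm of height above this point
- hood (a joint): the clear hood's hinge, rad: 0 closed, 1.6 fully open. Opens upward about the chamber's y axis through the hinge point, stiffly (2 to 5 N at the handle), and stays where it is left. Hood 190 mm deep, 250 mm wide, walls 4 mm, top 110 mm above the bench when closed; open it stands some 210 mm high right behind the bed, so come to the bed from the front or above. The catch truly blocks it
- hood_handle (a point): middle of the hood's dark bar handle, which stands 45 mm out from the hood's front face: a round bar 12 mm thick, 100 mm long, parallel to the chamber's y. 240 mm in front of and 66 mm above the hinge line when closed (96 mm above the bench); moves with the hood
- hood_hinge (a point): middle of the hood's hinge line at the back of the base, 30 mm above the bench, 115 mm behind the bed's centre; the hinge line runs along the chamber's y
- catch (a joint): the sliding safety catch on the console, m: 0 home (its steel tongue lies over the foot on the hood's front edge and locks it), 0.04 fully free. Slides to the chamber's +y (left), with about 2 N of friction, and stays where it is left. The hood is free beyond 0.024
- catch_tab (a point): the catch's upright red tab, a fin 12 mm thick (along the chamber's y), 26 mm wide (x) and 50 mm high, its top 90 mm above the bench; this point lies 75 mm above the bench, on its centre. Below 46 mm above the bench the steel tongue sticks out behind it. Moves with the catch
- board_1: a grey slide board, 44 x 200 x 8 mm (its long side along its y), carrying two glass slides with stained purple smears end to end on its upper face (they cover the middle 154 mm, standing 1 mm proud; the outer 23 mm at each end is bare). Origin: centre of its underside; z points up out of the smear side. 0.11 kg. One of three; sometimes one is absent
- board_2: a grey slide board, 44 x 200 x 8 mm (its long side along its y), carrying two glass slides with stained purple smears end to end on its upper face (they cover the middle 154 mm, standing 1 mm proud; the outer 23 mm at each end is bare). Origin: centre of its underside; z points up out of the smear side. 0.11 kg. One of three; sometimes one is absent
- board_3: a grey slide board, 44 x 200 x 8 mm (its long side along its y), carrying two glass slides with stained purple smears end to end on its upper face (they cover the middle 154 mm, standing 1 mm proud; the outer 23 mm at each end is bare). Origin: centre of its underside; z points up out of the smear side. 0.11 kg. One of three; sometimes one is absent
- stick_1: a blue square spacer stick with a thin white band near each end, 80 x 12 x 12 mm (its long side along its x), loose on the bench; any of its four long faces may lie down. Origin: its very centre, 6 mm above what it lies on. 0.04 kg. One of four
- stick_2: a blue square spacer stick with a thin white band near each end, 80 x 12 x 12 mm (its long side along its x), loose on the bench; any of its four long faces may lie down. Origin: its very centre, 6 mm above what it lies on. 0.04 kg. One of four
- stick_3: a blue square spacer stick with a thin white band near each end, 80 x 12 x 12 mm (its long side along its x), loose on the bench; any of its four long faces may lie down. Origin: its very centre, 6 mm above what it lies on. 0.04 kg. One of four
- stick_4: a blue square spacer stick with a thin white band near each end, 80 x 12 x 12 mm (its long side along its x), loose on the bench; any of its four long faces may lie down. Origin: its very centre, 6 mm above what it lies on. 0.04 kg. One of four
- dropper_1: a brown dropper bottle, 29 mm across, 79 mm high, standing loose behind the work, not to be disturbed. Origin: centre of its underside
- dropper_2: a white dropper bottle with a red collar, 29 mm across, 79 mm high, standing loose behind the work, not to be disturbed. Origin: centre of its underside
- dropper_3: a brown dropper bottle with a white collar, 29 mm across, 79 mm high, standing loose behind the work, not to be disturbed. Origin: centre of its underside
- cup_red: a sample cup with a red cap, 55 mm across, 58 mm high, standing loose behind the work, not to be disturbed. Origin: centre of its underside

How it is judged:
By the outcome, as a careful person would: the job done as asked, in the order asked, and still so for the second after the job is handed in, with the robot touching nothing.
Of board_1, board_2, board_3 only 2 to 3 are there at a start; the rules pass over those that are not, and their reading is None.
At some moment in a run one of board_1, board_2, board_3 may be knocked a few centimetres aside while the robot is not near it.
Once in a run the grip may slacken for a moment while it holds something.
It also fails if it takes over 210 s, if anything falls off the work surface, if the arm or the gripper's body presses on something with over 40 N, if the wrist force passes 120 N, or if a joint passes its speed limit or range.

## Robot

A 6-joint arm with a two-finger parallel gripper is mounted at the origin on a cart in front of the work surface, level with it; the furniture and walls round the work are solid. World frame = base frame: x ahead of the robot, y to its left, z up, the work surface at z = 0. Lengths are in m, angles in rad, forces in N, time in s.
With the tool pointing down it reaches from about 0.225 to 0.875 m from the base axis. Payload 3.4 kg.
Tool frame: the origin (TCP) lies between the finger pads; the fingertips stand 25 mm ahead of it and the grasp point (between the pads) lies 6 mm ahead of it; z points along the fingers, y is the line along which they close (so a half turn about z gives the same grasp; the last joint's range is limited). The gripper opens to 85 mm and grips with 20 to 120 N. Pads are 22 mm wide; open, the fingers measure 114 mm over their backs; the gripper's body (76 mm by 85 mm) begins 54 mm behind the grasp point. The pads swing forward as they close: fully open they stand 13 mm farther back than shut.
Start: joints at [-1.445, 0.276, 1.505, -0, 1.361, -0.121], TCP at [0.14, -0.558, 0.256] pointing down, gripper open.
Joint ranges: [-2.89, 2.89], [-0.75, 2.08], [0.22, 2.7], [-1.18, 4.32], [0.11, 2.71], [-2.7, 2.7]. Speed limits (rad/s): [2.57, 2.57, 3.14, 3.14, 3.14, 3.14].

## Interface

Orientations are given as a unit quaternion [w, x, y, z].
In Python, from rig import manip, cams, ticket gives the robot as it stands.
- The arm moves only by the tool step_arm, never from a script. Its argument "increments" is a list of rows, each an object with "dp": the shift along the world's x, y, z each as a share of 0.2 m, from -1 to 1, a list of three; "yaw": the turn about the world's z as a share of 0.15 rad, from -1 to 1; "grip": the opening, from 0 (shut) to 1 (fully open). In form: [{"dp": [tx, ty, tz], "yaw": yaw, "grip": grip}, ...]. A call has 1 to 5 rows; each row shifts and turns the commanded pose from where the row before left it; what a row does not reach is not made up. A row lasts 1/8 s, in which the tool goes at most 62.5 mm and 10.7 degrees, less where a joint would pass 70% of its speed; a pose out of reach is approached as far as the arm can. A call with a number of a shift or a turn outside -1 to 1 is refused whole. A call with a gripper value outside its range is refused whole. The fingers move at their own pace and stop on an object; "squeeze" is the grip in N (left out, the last holds). Time passes only in rows, so rows that do not move let the fingers close. It gives the time, the measured TCP pose, the force, the opening and the grip force at its end, in the units of the state.
- manip.get_state(): the state, without advancing time (a new reading comes with each control period).
- cams.get_image(name): name is "side" or "top"; returns the picture (480x640x3 uint8, blue, green, red); there is no depth.
- cams.get_calibration(name): a dict with "fx", "fy", "cx", "cy" (pixels), "extrinsics" (4x4, takes a point from camera to world coordinates). Camera axes: x right, y up, looking along -z (the intrinsics and any distortion apply to the point x, -y, -z); pixel columns grow to the right and rows downward; lengths in m; the calibration is good to about 2 mm. A picture is of the moment at which its call begins. get_calibration takes no time and is no camera call.
- ticket.sign_off(): hands the job in; it is judged then, once.
The state is a dict: "clock": time; "qpos": joint angles; "qd": joint speeds; "effort": joint torques, N m; "position": TCP position; "ee_rot": TCP orientation; "contact_force": force on the tool from outside, world axes, zero at the start; "moment": the same for the moment, N m; "width": finger opening in m; "gripper_force": force on a finger pad.
Only numpy, scipy, OpenCV 4.12 (cv2) and the standard library are available. Lean on these libraries where they do the work, as an engineer would, in place of code of your own. Each camera call takes 0.05 s, during which the arm holds its last target. There are 200 camera calls.

## Working session

There is one attempt and no reset: what is moved stays moved. The work goes in short steps, Python scripts to look and compute and a tool call to move; the robot and the scene stay as the last step left them, time stands still between calls to the robot, and variables do not carry over. Pictures are saved under pics/ and viewed, at most 14 in all, crops included, and the job is handed in when it is done.

Besides the shell and the picture viewer there is one more tool, called after "Call:" as a command line: name --argument value ..., lists and objects as JSON in quotes. step_arm: Moves the arm, as the interface text tells. Shift numbers are shares of 0.2 m and turn numbers shares of 0.15 rad, none past 1 either way. Its arguments: {"type":"object","properties":{"increments":{"type":"array"},"squeeze":{"type":"number"}},"required":["increments"]}

```bash
mkdir -p pics; ls; python3 - <<'E'
from rig import manip,cams
import cv2
for n in("top","side"):
    cv2.imwrite(f"pics/{n}0.png",cams.get_image(n)); c=cams.get_calibration(n); print(n,c)
s=manip.get_state();print(s)
E
```

```text
pics
top {'fx': 536.469493805655, 'fy': 536.469493805655, 'cx': 320.61519471266814, 'cy': 242.48666264033233, 'extrinsics': array([[ 0.00203086,  0.99639622, -0.08479649,  0.44662987],
       [-0.99997629,  0.00258141,  0.00638344,  0.02644434],
       [ 0.00657933,  0.08478152,  0.99637784,  1.46418572],
       [ 0.        ,  0.        ,  0.        ,  1.        ]])}
side {'fx': 473.34098985793116, 'fy': 473.34098985793116, 'cx': 326.8037504372457, 'cy': 242.4913361543007, 'extrinsics': array([[-0.87271975,  0.3889107 , -0.29514184,  0.26926961],
       [-0.48821623, -0.69800014,  0.5238709 ,  0.53618529],
       [-0.00227004,  0.60128552,  0.79903102,  0.89337742],
       [ 0.        ,  0.        ,  0.        ,  1.        ]])}
{'clock': 0.1, 'qpos': array([-1.44502365e+00,  2.76561544e-01,  1.50599793e+00,  1.17588865e-05,
        1.36070762e+00, -1.21001461e-01]), 'qd': array([-1.01823900e-03, -2.06534751e-03, -3.12066701e-03,  3.48577844e-05,
       -3.32881123e-04,  2.01403228e-04]), 'effort': array([ 4.39117784e-04, -4.17700446e+01, -2.46404636e+01, -2.50555713e-04,
        5.78624080e-03, -6.05767596e-06]), 'position': array([ 0.14040355, -0.55715763,  0.25551262]), 'ee_rot': array([-8.37231224e-04,  9.92397272e-01,  1.23072958e-01,  3.75184892e-06]), 'contact_force': array([-0.15182239,  0.56631284, -0.02977418]), 'moment': array([0.00366814, 0.00332343, 0.02068071]), 'gripper_force': 0.0, 'width': 0.08515319855699303}
```

View pics/top0.png

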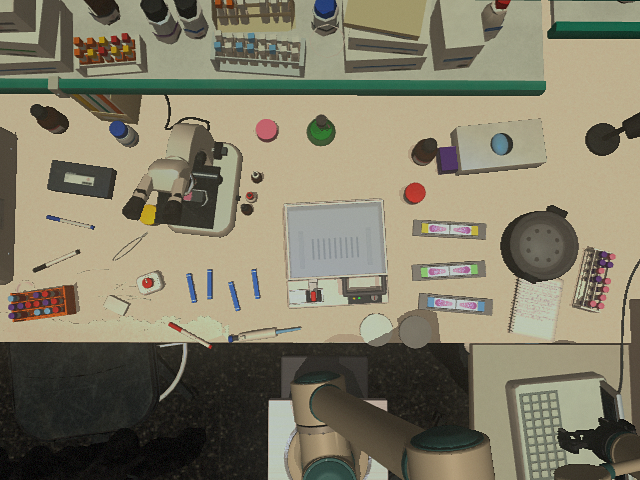

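View pics/side0.png

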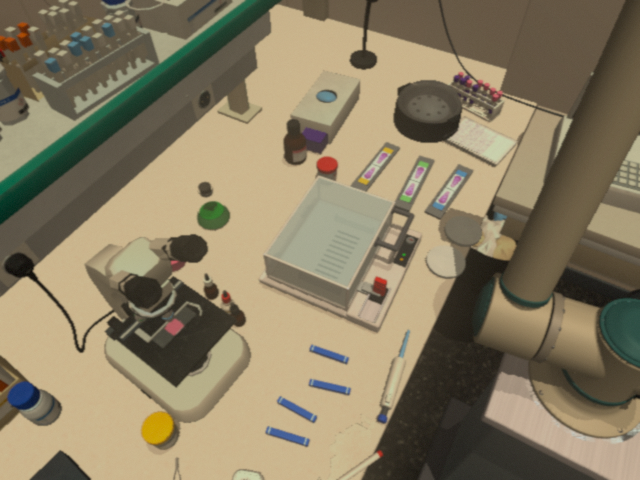

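```bash
cat > h.py <<'E'
import cv2,numpy as np
from rig import manip,cams,ticket
def ray(n,u,v):
    c=cams.get_calibration(n);E=c["extrinsics"]
    d=E[:3,:3]@np.array([(u-c["cx"])/c["fx"],-(v-c["cy"])/c["fy"],-1.]);return E[:3,3],d
def onz(n,u,v,z):
    o,d=ray(n,u,v);return o+d*(z-o[2])/d[2]
def tri(a,b):
    (o,d),(p,e)=ray("top",*a),ray("side",*b);d=d/np.linalg.norm(d);e=e/np.linalg.norm(e)
    s=np.linalg.lstsq(np.c_[d,-e],p-o,rcond=None)[0];P,Q=o+s[0]*d,p+s[1]*e;return (P+Q)/2,np.linalg.norm(P-Q)
def proj(n,P):
    c=cams.get_calibration(n);E=c["extrinsics"];q=E[:3,:3].T@(np.array(P)-E[:3,3])
    return c["cx"]+c["fx"]*q[0]/-q[2],c["cy"]+c["fy"]*q[1]/q[2]
def blobs(n,mask,z,amin,amax=1e9):
    r=[]
    for k in cv2.findContours(mask.astype(np.uint8),cv2.RETR_EXTERNAL,cv2.CHAIN_APPROX_NONE)[0]:
        a=cv2.contourArea(k)
        if amin<a<amax:
            P=np.array([onz(n,*p,z)[:2] for p in k[:,0]]);(c,s,t)=cv2.minAreaRect((P*1000).astype(np.float32))
            if s[0]<s[1]: t+=90
            t=(t+90)%180-90
            r.append((np.round(c,1),np.round(sorted(s),1),round(t,1),k))  # mm, long-axis angle deg from x
    return r
def hsv(im): return cv2.cvtColor(im,cv2.COLOR_BGR2HSV)
def blue(im):
    H=hsv(im);return (H[...,0]>100)&(H[...,0]<125)&(H[...,1]>140)
def st():
    s=manip.get_state();q=s["ee_rot"];print("t",round(s["clock"],2),"p",s["position"].round(4),"yaw",round(float(2*np.arctan2(q[2],q[1])),3),"w",round(s["width"],4),"F",s["contact_force"].round(1),s["gripper_force"]);return s
E
python3 - <<'E'
from h import *
im=cv2.imread("pics/top0.png");sd=cv2.imread("pics/side0.png")
print("sticks");[print(*b[:3]) for b in blobs("top",blue(im),.012,60)]
m=cv2.inRange(im[200:330,400:500],(0,0,0),(135,135,135));F=np.zeros(im.shape[:2],np.uint8);F[200:330,400:500]=m
F=cv2.morphologyEx(F,cv2.MORPH_CLOSE,np.ones((9,9)))
print("boards");[print(*b[:3]) for b in blobs("top",F,.008,300)]
a=cv2.resize(im[190:315,275:395],None,fx=4,fy=4,interpolation=3)
b=cv2.resize(sd[170:335,255:425],None,fx=3,fy=3,interpolation=3)
c=np.zeros((500,480+3*100+0,3),np.uint8);c[:,:480]=a[:500]
cv2.imwrite("pics/z1.png",a);cv2.imwrite("pics/z2.png",b);print(a.shape,b.shape)
E
```

```text
sticks
[425.3 250.8] [ 9.6 63.5] 16.1
[458.7 193.5] [ 9.5 63.3] 8.9
[885.9 579.9] [38.7 39.5] 0.2
[1238.8    4.7] [38.3 59.3] -89.7
boards
[ 386.  -321.9] [ 96.5 250.1] -89.9
[ 495.7 -330. ] [ 45.2 201.2] -86.5
[ 608.1 -333.1] [ 45.1 200. ] 87.0
(500, 480, 3) (495, 510, 3)
```

View pics/z1.png

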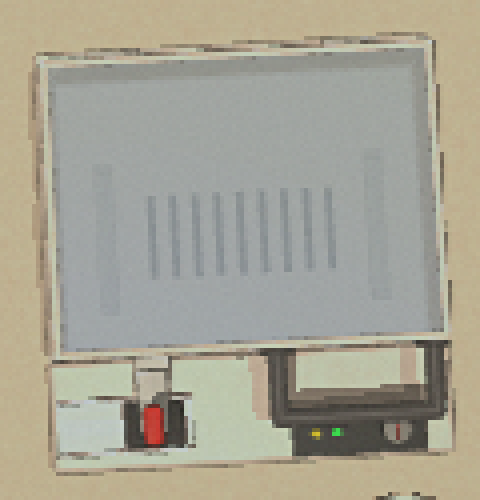

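View pics/z2.png

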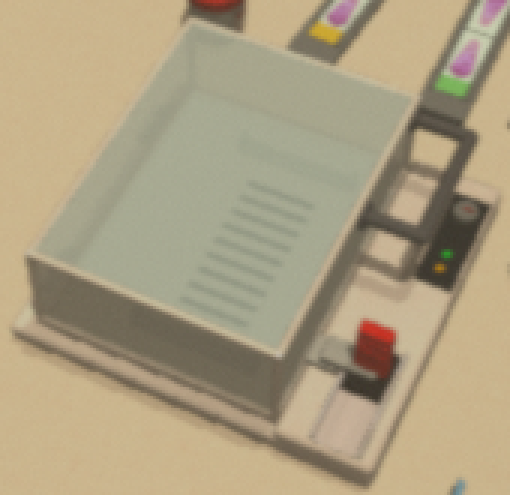

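```bash
python3 - <<'E'
from h import *
im=cv2.imread("pics/top0.png")
H=hsv(im);m=((H[...,0]>95)&(H[...,0]<130)&(H[...,1]>90)).astype(np.uint8)
m[:255]=0;m[320:]=0;m[:,:170]=0;m[:,272:]=0
m=cv2.morphologyEx(m,cv2.MORPH_CLOSE,np.ones((5,5)))
print("sticks");[print(*b[:3],k:=b[3][:,0].mean(0).round(0)) for b in blobs("top",m,.012,40)]
F=np.zeros(im.shape[:2],np.uint8);F[280:330,405:505]=cv2.inRange(im[280:330,405:505],(0,0,0),(135,135,135));F[290:,:]*= (np.arange(640)<496)
F=cv2.morphologyEx(F,cv2.MORPH_OPEN,np.ones((2,2)));
print(F[:,405:505].any(0).astype(int).sum())
[print(*b[:3],cv2.boundingRect(b[3])) for b in blobs("top",F,.008,20)]
f=lambda u,v,z:onz("top",275+u/4-.4,190+v/4-.4,z)[:2]
for a,b in(((103,165),(110,315)),((373,150),(381,298))):
    A,B=f(*a,.028),f(*b,.028);print("rib",A.round(4),B.round(4),np.degrees(np.arctan2(*(A-B)[::-1])).round(2))
r=[f(*p,.028) for p in((103,165),(110,315),(373,150),(381,298))];c=np.mean(r,0);print("bed",c)
A,B=f(55,469,.03),f(454,452,.03);print("front",A,B,np.degrees(np.arctan2((B-A)[0],-(B-A)[1])))
A,B=f(38,55,.11),f(432,40,.11);print("backtop",A,B,np.degrees(np.arctan2((B-A)[0],-(B-A)[1])))
print("handle",f(358,408,.1),"tab",f(153,425,.09),tri((312.8,295.8),(375/3+255,325/3+170)))
E
```

```text
sticks
[425.3 250.9] [11.7 77.6] 15.8 [234. 296.]
[447.4 365.9] [12.2 77.8] 13.8 [191. 288.]
[457.2 317.8] [10.8 75.4] 1.1 [209. 284.]
[458.5 193.6] [11.4 78.8] 8.9 [255. 284.]
88
[ 383.3 -331.3] [ 96.4 236.7] -89.9 (406, 294, 88, 37)
rib [0.6001 0.0718] [0.4993 0.0666] 2.96
rib [ 0.6108 -0.11  ] [ 0.5111 -0.1148] 2.77
bed [ 0.55532842 -0.02157054]
front [0.39696611 0.10257142] [ 0.40867534 -0.16257903] 2.52857934424502
backtop [0.66172088 0.11101803] [ 0.67216149 -0.14024252] 2.3794393887483767
handle [ 0.43812328 -0.09273116] tab [0.42701237 0.03715724] (array([0.42767651, 0.03743549, 0.09243185]), np.float64(0.0010616707086190235))
```

Call:
step_arm --increments '[{"dp":[0.12,0.2475,-0.04],"yaw":-0.11,"grip":0.5},{"dp":[0.12,0.2475,-0.04],"yaw":-0.11,"grip":0.5},{"dp":[0.12,0.2475,-0.04],"yaw":-0.11,"grip":0.5},{"dp":[0.12,0.2475,-0.04],"yaw":-0.11,"grip":0.5}]'

```text
clock: 0.6
position: [0.2369, -0.3578, 0.2237]
ee_rot: [-0.0, 0.996, 0.09, 0.0]
contact_force: [0.8, 0.1, 0.4]
width: 0.0425
gripper_force: 0.0
```

Call:
step_arm --increments '[{"dp":[0.12,0.2475,-0.04],"yaw":-0.11,"grip":0.5},{"dp":[0.12,0.2475,-0.04],"yaw":-0.11,"grip":0.5},{"dp":[0.12,0.2475,-0.04],"yaw":-0.11,"grip":0.5},{"dp":[0.12,0.2475,-0.04],"yaw":-0.11,"grip":0.5}]'

```text
clock: 1.1
position: [0.3328, -0.1599, 0.1921]
ee_rot: [0.0, 0.998, 0.057, 0.0]
contact_force: [0.2, -0.2, -0.2]
width: 0.0429
gripper_force: 0.0
```

Call:
step_arm --increments '[{"dp":[0.12,0.2475,-0.04],"yaw":-0.11,"grip":0.5},{"dp":[0.12,0.2475,-0.04],"yaw":-0.11,"grip":0.5},{"dp":[0.12,0.2475,-0.04],"yaw":-0.11,"grip":0.5},{"dp":[0.12,0.2475,-0.04],"yaw":-0.11,"grip":0.5},{"dp":[0,0,0],"yaw":0,"grip":0.5}]'

```text
clock: 1.72
position: [0.4291, 0.0395, 0.1596]
ee_rot: [-0.0, 1.0, 0.027, -0.0]
contact_force: [-0.5, -0.3, -0.2]
width: 0.0428
gripper_force: 0.0
```

Call:
step_arm --increments '[{"dp":[0,-0.01,-0.18],"yaw":0,"grip":0.5},{"dp":[0,0,-0.18],"yaw":0,"grip":0.5},{"dp":[0,0,0],"yaw":0,"grip":0.5},{"dp":[0,0,0],"yaw":0,"grip":0.1},{"dp":[0,0,0],"yaw":0,"grip":0.1}]' --squeeze 30

```text
clock: 2.35
position: [0.4289, 0.0377, 0.0898]
ee_rot: [-0.004, 1.0, 0.021, 0.001]
contact_force: [-0.6, 12.8, 0.3]
width: 0.0116
gripper_force: 33.5
```

```bash
python3 - <<'E'
from h import *
st();cv2.imwrite("pics/s1.png",cv2.resize(cams.get_image("side")[120:360,230:500],None,fx=2,fy=2))
E
```

```text
t 2.35 p [0.4289 0.0377 0.0898] yaw 0.043 w 0.0116 F [-0.6 12.8  0.3] 33.51083278656006
```

View pics/s1.png

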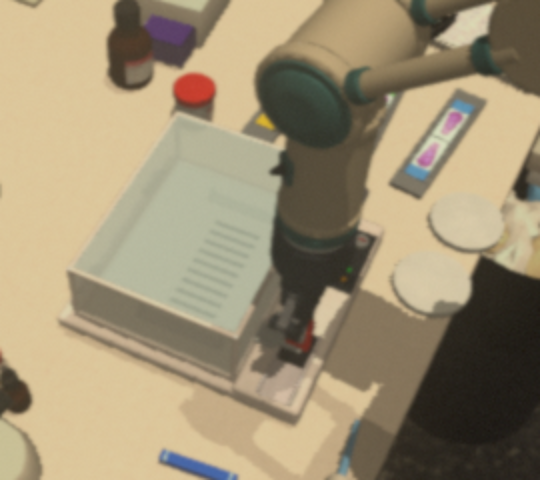

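Call:
step_arm --increments '[{"dp":[-0.002,0.06,0],"yaw":0,"grip":0.1},{"dp":[-0.002,0.06,0],"yaw":0,"grip":0.1},{"dp":[-0.002,0.06,0],"yaw":0,"grip":0.1},{"dp":[-0.002,0.02,0],"yaw":0,"grip":0.1},{"dp":[0,0,0],"yaw":0,"grip":0.1}]'

```text
clock: 3.02
position: [0.427, 0.0748, 0.0898]
ee_rot: [0.0, 1.0, 0.025, 0.001]
contact_force: [-2.5, -0.3, 7.6]
width: 0.0113
gripper_force: 34.2
```

Call:
step_arm --increments '[{"dp":[0,0.02,0],"yaw":0,"grip":0.1},{"dp":[0,0,0],"yaw":0,"grip":0.1}]'

```text
clock: 3.28
position: [0.4268, 0.0785, 0.0897]
ee_rot: [0.0, 1.0, 0.025, 0.0]
contact_force: [-3.0, -1.2, 8.2]
width: 0.0115
gripper_force: 34.3
```

Call:
step_arm --increments '[{"dp":[0,0,0],"yaw":0,"grip":0.5},{"dp":[0,0,0],"yaw":0,"grip":0.5},{"dp":[0,0,0.25],"yaw":0,"grip":0.5},{"dp":[0,0,0.25],"yaw":0,"grip":0.5},{"dp":[0,0,0.0],"yaw":0,"grip":0.5}]'

```text
clock: 3.9
position: [0.43, 0.0786, 0.192]
ee_rot: [0.0, 1.0, 0.024, 0.005]
contact_force: [0.3, -0.3, -0.0]
width: 0.0426
gripper_force: 0.0
```

```bash
python3 - <<'E'
from h import *
print(st()["qpos"].round(3))
im=cams.get_image("side");H=hsv(im)
m=((H[...,0]<8)|(H[...,0]>172))&(H[...,1]>150)
m[:250]=0;m[:,:340]=0;m[:,420:]=0
for k in cv2.findContours(m.astype(np.uint8),0,2)[0]: print(cv2.boundingRect(k))
o,d=ray("side",380,280)
cv2.imwrite("pics/s2.png",im)
E
```

```text
t 3.9 p [0.43   0.0786 0.192 ] yaw 0.049 w 0.0426 F [ 0.3 -0.3 -0. ] 0.0
[ 0.021  0.113  1.889 -0.     1.13   1.543]
(377, 450, 6, 7)
(366, 292, 14, 19)
```

Call:
step_arm --increments '[{"dp":[0,-0.07,0],"yaw":1,"grip":0.5},{"dp":[0,-0.07,0],"yaw":1,"grip":0.5},{"dp":[0,-0.07,0],"yaw":1,"grip":0.5},{"dp":[0,-0.07,0],"yaw":1,"grip":0.5},{"dp":[0,-0.07,0],"yaw":1,"grip":0.5}]'

```text
clock: 4.58
position: [0.4258, 0.0081, 0.1866]
ee_rot: [-0.001, 0.92, 0.391, -0.001]
contact_force: [0.3, 0.6, -0.0]
width: 0.0429
gripper_force: 0.0
```

Call:
step_arm --increments '[{"dp":[0,-0.07,0],"yaw":1,"grip":0.5},{"dp":[0,-0.07,0],"yaw":1,"grip":0.5},{"dp":[0,-0.07,0],"yaw":1,"grip":0.5},{"dp":[0,-0.07,0],"yaw":1,"grip":0.5},{"dp":[0,-0.07,0],"yaw":1,"grip":0.5}]'

```text
clock: 5.2
position: [0.4258, -0.0617, 0.1866]
ee_rot: [-0.001, 0.713, 0.701, -0.001]
contact_force: [-0.8, 0.2, 0.4]
width: 0.0426
gripper_force: 0.0
```

Call:
step_arm --increments '[{"dp":[0,-0.07,0],"yaw":0.45,"grip":0.5},{"dp":[0,-0.07,0],"yaw":0,"grip":0.5},{"dp":[0,0,0],"yaw":0,"grip":0.5}]'

```text
clock: 5.58
position: [0.4266, -0.0902, 0.1875]
ee_rot: [-0.001, 0.692, 0.722, -0.0]
contact_force: [-0.2, 0.8, 0.1]
width: 0.0429
gripper_force: 0.0
```

```bash
python3 - <<'E'
from h import *
st()
im=cv2.imread("pics/top0.png")
for c in (352,358,364,370,376): print(c,im[276:304,c].mean(1).astype(int))
for v in (288,290,292,294): print(v, onz("top",364,v,.1)[:2].round(4))
E
```

```text
t 5.58 p [ 0.4266 -0.0902  0.1875] yaw 1.614 w 0.0429 F [-0.2  0.8  0.1] 0.0
352 [154 108 180 181 181 185 183 181 183 184 188 109 113 118  89  91  63  81
  96  81  68  72  84  71  71  72  73  70]
358 [148 151 186 184 181 181 183 184 182 183 188 109 117  88  89  63  68  83
  92  73  65  94 116  72  73  71  71  75]
364 [ 98 164 188 183 183 182 180 184 182 184 188 110 117  89  90  66  77  93
  82  74  70  73  69  70  73  71  70 103]
370 [105 181 184 180 184 181 184 183 181 187 119 113  88  89  89  64  77  97
  77  59  50  48  57  67  69  68  79 161]
376 [130 166 164 163 163 161 161 162 164 169  87  93  89  96  67  72  82  87
  76 101 121 123 124 125  73  66  73 144]
288 [ 0.4472 -0.0925]
290 [ 0.4422 -0.0925]
292 [ 0.4371 -0.0925]
294 [ 0.4321 -0.0924]
```

```bash
python3 - <<'E'
from h import *
for v in(288,290,292): print(v,tri((364.5,v),(404.7,231.3)))
for x in(.433,.438,.443): print(proj("side",(x,-.0925,.096)),proj("side",(x-.002,-.0425,.096)))
E
```

```text
288 (array([ 0.44042585, -0.09664407,  0.09019897]), np.float64(0.014152416354339644))
290 (array([ 0.43768881, -0.09578454,  0.09215947]), np.float64(0.009282812628140418))
292 (array([ 0.43495483, -0.09489636,  0.09420044]), np.float64(0.004431163175441936))
(np.float64(404.1639488898385), np.float64(231.74117782589582)) (np.float64(395.40253188449253), np.float64(248.54231907353065))
(np.float64(402.01923064164674), np.float64(230.8510943864068)) (np.float64(393.2128265752385), np.float64(247.60308586482762))
(np.float64(399.88073193054305), np.float64(229.96359212837035)) (np.float64(391.0296428894144), np.float64(246.6666499847304))
```

Call:
step_arm --increments '[{"dp":[0.05,-0.01,-0.12],"yaw":0,"grip":0.5},{"dp":[0,0,0],"yaw":0,"grip":0.5}]'

```text
clock: 5.82
position: [0.4359, -0.0909, 0.1629]
ee_rot: [-0.002, 0.691, 0.723, -0.001]
contact_force: [-0.6, 0.1, -0.4]
width: 0.0429
gripper_force: 0.0
```

```bash
python3 - <<'E'
from h import *
st();a=cv2.resize(cams.get_image("top")[265:315,330:400],None,fx=5,fy=5,interpolation=3);b=cv2.resize(cams.get_image("side")[180:270,340:440],None,fx=4,fy=4,interpolation=3)
c=np.zeros((360,760,3),np.uint8);c[:250,:350]=a;c[:,355:755]=b;cv2.imwrite("pics/s3.png",c)
E
```

```text
t 5.83 p [ 0.4359 -0.0909  0.1629] yaw 1.616 w 0.0429 F [-0.6  0.1 -0.4] 0.0
```

View pics/s3.png

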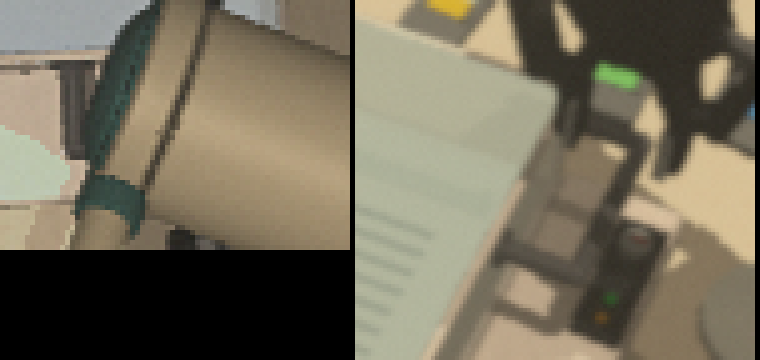

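Call:
step_arm --increments '[{"dp":[-0.005,0,-0.15],"yaw":0,"grip":0.5},{"dp":[0,0,-0.15],"yaw":0,"grip":0.5},{"dp":[0,0,0],"yaw":0,"grip":0.1},{"dp":[0,0,0],"yaw":0,"grip":0.1},{"dp":[0,0,0],"yaw":0,"grip":0.1}]' --squeeze 25

```text
clock: 6.55
position: [0.4342, -0.0915, 0.105]
ee_rot: [-0.001, 0.69, 0.723, -0.001]
contact_force: [-5.0, -1.2, -0.2]
width: 0.0109
gripper_force: 24.7
```

```bash
python3 - <<'E'
import numpy as np
r,ph=np.hypot(.24,.066),np.arctan2(.066,.24);t=np.linspace(0,1.6,16)+ph
P=np.c_[-r*np.cos(t)*np.cos(.045),-r*np.cos(t)*np.sin(.045),r*np.sin(t)]/.2
C=np.diff(P.round(3),axis=0);print(C.round(3).tolist(),C.sum(0)*.2)
E
```

```text
[[0.042, 0.002, 0.126], [0.055, 0.002, 0.121], [0.068, 0.003, 0.114], [0.079, 0.004, 0.106], [0.09, 0.004, 0.097], [0.1, 0.005, 0.087], [0.109, 0.004, 0.076], [0.116, 0.006, 0.064], [0.123, 0.005, 0.051], [0.127, 0.006, 0.038], [0.13, 0.006, 0.024], [0.132, 0.006, 0.01], [0.133, 0.006, -0.004], [0.131, 0.006, -0.018], [0.129, 0.005, -0.032]] [0.3128 0.014  0.172 ]
```

```bash
python3 - <<'E'
from h import *
for u in(250,350):
  for z in np.arange(0,.7,.1): print(u,z.round(1),onz("top",u,92,z).round(3),np.round(proj("side",onz("top",u,92,z))))
E
```

```text
250 0.0 [0.994 0.216 0.   ] [122. 256.]
250 0.1 [0.957 0.203 0.1  ] [123. 232.]
250 0.2 [0.919 0.19  0.2  ] [124. 203.]
250 0.3 [0.882 0.177 0.3  ] [126. 168.]
250 0.4 [0.845 0.164 0.4  ] [128. 126.]
250 0.5 [0.807 0.151 0.5  ] [130.  73.]
250 0.6 [0.77  0.138 0.6  ] [133.   5.]
350 0.0 [ 0.995 -0.065  0.   ] [198. 180.]
350 0.1 [ 0.958 -0.058  0.1  ] [199. 158.]
350 0.2 [ 0.92  -0.052  0.2  ] [201. 132.]
350 0.3 [ 0.883 -0.046  0.3  ] [204. 100.]
350 0.4 [ 0.846 -0.04   0.4  ] [206.  62.]
350 0.5 [ 0.808 -0.033  0.5  ] [210.  15.]
350 0.6 [ 0.771 -0.027  0.6  ] [214. -45.]
```

Call:
step_arm --increments '[{"dp":[0.042,0.002,0.126],"yaw":0,"grip":0.1},{"dp":[0.055,0.002,0.121],"yaw":0,"grip":0.1},{"dp":[0.068,0.003,0.114],"yaw":0,"grip":0.1}]'

```text
clock: 6.92
position: [0.4662, -0.0897, 0.1775]
ee_rot: [-0.002, 0.691, 0.723, -0.002]
contact_force: [-3.7, 0.6, -3.7]
width: 0.0107
gripper_force: 24.5
```

Call:
step_arm --increments '[{"dp":[0.079,0.004,0.106],"yaw":0,"grip":0.1},{"dp":[0.09,0.004,0.097],"yaw":0,"grip":0.1},{"dp":[0.1,0.005,0.087],"yaw":0,"grip":0.1},{"dp":[0.109,0.004,0.076],"yaw":0,"grip":0.1}]'

```text
clock: 7.42
position: [0.5404, -0.0855, 0.2524]
ee_rot: [-0.003, 0.691, 0.723, -0.002]
contact_force: [-11.7, 1.7, 9.9]
width: 0.0113
gripper_force: 25.0
```

Call:
step_arm --increments '[{"dp":[0.116,0.006,0.064],"yaw":0,"grip":0.1},{"dp":[0.123,0.005,0.051],"yaw":0,"grip":0.1},{"dp":[0.127,0.006,0.038],"yaw":0,"grip":0.1},{"dp":[0.13,0.006,0.024],"yaw":0,"grip":0.1}]'

```text
clock: 7.92
position: [0.6435, -0.08, 0.2884]
ee_rot: [-0.001, 0.69, 0.723, 0.002]
contact_force: [-4.6, 2.8, 3.5]
width: 0.0106
gripper_force: 25.1
```

Call:
step_arm --increments '[{"dp":[0.132,0.006,0.01],"yaw":0,"grip":0.1},{"dp":[0.133,0.006,-0.004],"yaw":0,"grip":0.1},{"dp":[0.131,0.006,-0.018],"yaw":0,"grip":0.1}]'

```text
clock: 8.3
position: [0.7233, -0.0759, 0.2853]
ee_rot: [-0.001, 0.69, 0.724, 0.002]
contact_force: [-3.2, 5.0, -0.0]
width: 0.011
gripper_force: 24.8
```

Last row plus a touch more to reach the stop.

Call:
step_arm --increments '[{"dp":[0.129,0.005,-0.032],"yaw":0,"grip":0.1},{"dp":[0.02,0.001,-0.006],"yaw":0,"grip":0.1},{"dp":[0,0,0],"yaw":0,"grip":0.1}]'

```text
clock: 8.68
position: [0.7471, -0.075, 0.2779]
ee_rot: [-0.005, 0.69, 0.723, -0.003]
contact_force: [-14.7, 4.1, 7.4]
width: 0.0107
gripper_force: 26.6
```

```bash
python3 - <<'E'
from h import *
print(st()["qpos"].round(3));cv2.imwrite("pics/s4.png",cams.get_image("side"))
E
```

```text
t 8.68 p [ 0.7471 -0.075   0.2779] yaw 1.618 w 0.0107 F [-14.7   4.1   7.4] 26.60226434469223
[-1.930e-01  5.510e-01  1.009e+00  1.000e-03  1.593e+00 -2.400e-01]
```

View pics/s4.png

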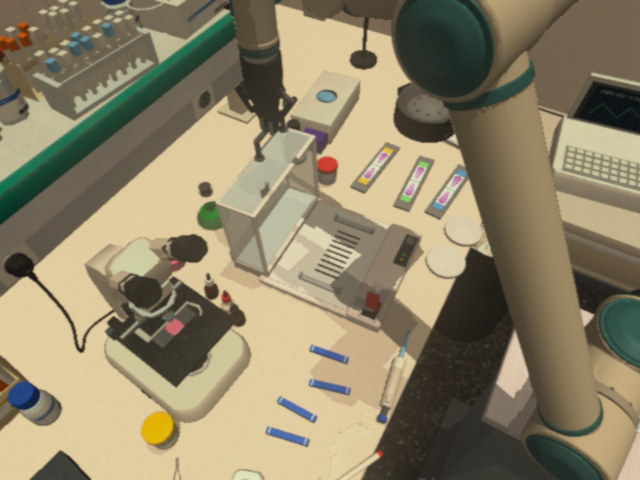

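Call:
step_arm --increments '[{"dp":[-0.01,0,0],"yaw":0,"grip":0.4},{"dp":[0,0,0],"yaw":0,"grip":0.4},{"dp":[0,0,0.25],"yaw":0,"grip":0.4},{"dp":[-0.1,0,0.1],"yaw":0,"grip":0.4}]'

```text
clock: 9.22
position: [0.7322, -0.0778, 0.3478]
ee_rot: [0.003, 0.691, 0.723, 0.002]
contact_force: [-0.3, -0.7, -0.3]
width: 0.0346
gripper_force: 0.0
```

Call:
step_arm --increments '[{"dp":[-0.2,-0.22,0],"yaw":0,"grip":0.7},{"dp":[-0.2,-0.22,0],"yaw":0,"grip":0.7},{"dp":[-0.2,-0.22,-0.02],"yaw":0,"grip":0.7},{"dp":[-0.2,-0.22,-0.08],"yaw":0,"grip":0.7},{"dp":[-0.2,-0.22,-0.08],"yaw":0,"grip":0.7}]'

```text
clock: 9.85
position: [0.5284, -0.2982, 0.3093]
ee_rot: [0.001, 0.691, 0.723, 0.0]
contact_force: [-0.0, -0.6, -0.5]
width: 0.0596
gripper_force: 0.0
```

```bash
cat >> h.py <<'E'
def grey(n="top",box=(170,330,395,505)):
    im=cams.get_image(n);r0,r1,c0,c1=box;H=hsv(im)
    F=np.zeros(im.shape[:2],np.uint8);F[r0:r1,c0:c1]=((H[...,1]<70)&(H[...,2]<140)&(H[...,2]>60))[r0:r1,c0:c1]
    return im,F
E
python3 - <<'E'
from h import *
st();im,F=grey()
F=cv2.morphologyEx(F,cv2.MORPH_CLOSE,np.ones((9,9)))
for b in blobs("top",F,.008,300): print(*b[:3])
a=cv2.resize(im[180:340,270:510],None,fx=3,fy=3,interpolation=3);cv2.imwrite("pics/t1.png",a)
E
```

```text
t 9.85 p [ 0.5284 -0.2982  0.3093] yaw 1.616 w 0.0596 F [-0.  -0.6 -0.5] 0.0
[ 515.7 -334.3] [295.5 364.1] -1.5
```

View pics/t1.png

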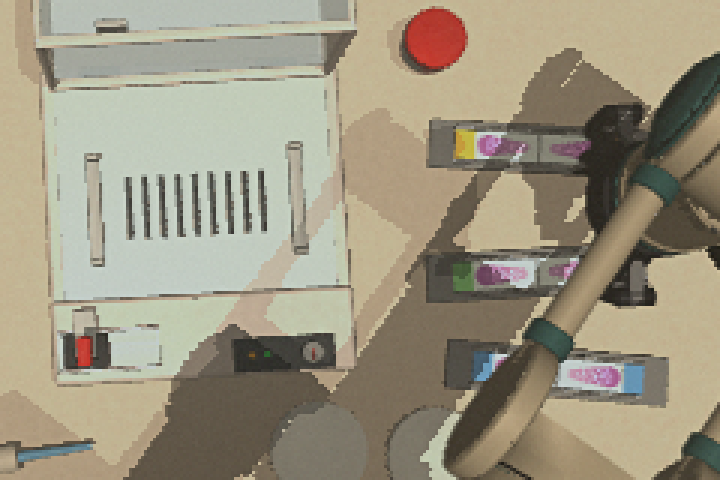

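```bash
python3 - <<'E'
from h import *
f=lambda u,v,z:onz("top",270+u/3-.33,180+v/3-.33,z)[:2]
r=[f(*p,.031) for p in((93,155),(97,266),(295,143),(301,253))];print("bed",np.mean(r,0).round(4),[np.degrees(np.arctan2(*(r[i]-r[i+1])[::-1])).round(2) for i in(0,2)], np.degrees(np.arctan2((r[2]-r[0])[0],-(r[2]-r[0])[1])), np.linalg.norm(r[0]-r[2]),np.linalg.norm(r[0]-r[1]))
q=np.array([f(*p,.008) for p in((446,340),(668,357),(665,406),(443,387))]);print("blue",q.mean(0).round(4),cv2.minAreaRect((q*1000).astype(np.float32)))
for n,p in(("green",((427,252),(426,300))),("yel",((429,119),(428,166)))):print(n,[f(*x,.008).round(4) for x in p])
E
```

```text
bed [ 0.5547 -0.0218] [np.float64(2.35), np.float64(2.79)] 3.575608106368527 0.1813323100621824 0.09938304429189483
blue [ 0.4051 -0.346 ] ((405.0135498046875, -346.0447692871094), (200.82211303710938, 44.02080154418945), 85.56233215332031)
green [array([ 0.5134, -0.2314]), array([ 0.47, -0.23])]
yel [array([ 0.6348, -0.2348]), array([ 0.5917, -0.2333])]
```

Call:
step_arm --increments '[{"dp":[-0.04,-0.04,-0.25],"yaw":0,"grip":0.7},{"dp":[-0.04,-0.04,-0.25],"yaw":0,"grip":0.7},{"dp":[-0.04,-0.04,-0.25],"yaw":0,"grip":0.7},{"dp":[-0.04,-0.04,-0.25],"yaw":0,"grip":0.7},{"dp":[0,0,0],"yaw":0.03,"grip":0.7}]'

```text
clock: 10.52
position: [0.4953, -0.3273, 0.1059]
ee_rot: [-0.005, 0.69, 0.724, -0.0]
contact_force: [0.2, 1.1, 0.1]
width: 0.06
gripper_force: 0.0
```

```bash
python3 - <<'E'
from h import *
st()
E
```

```text
t 10.53 p [ 0.4953 -0.3273  0.1059] yaw 1.62 w 0.06 F [0.2 1.1 0.1] 0.0
```

Call:
step_arm --increments '[{"dp":[0,-0.012,-0.19],"yaw":0,"grip":0.65},{"dp":[0,0,-0.19],"yaw":0,"grip":0.65},{"dp":[0,0,-0.01],"yaw":0,"grip":0.65},{"dp":[0,0,0],"yaw":0,"grip":0.65}]'

```text
clock: 11.02
position: [0.5002, -0.3326, 0.0335]
ee_rot: [0.002, 0.689, 0.725, 0.0]
contact_force: [-0.4, -0.1, 0.5]
width: 0.0557
gripper_force: 0.0
```

```bash
python3 - <<'E'
from h import *
st();cv2.imwrite("pics/s5.png",cv2.resize(cams.get_image("side")[110:230,340:480],None,fx=4,fy=4,interpolation=3))
E
```

```text
t 11.03 p [ 0.5002 -0.3326  0.0335] yaw 1.621 w 0.0557 F [-0.4 -0.1  0.5] 0.0
```

View pics/s5.png

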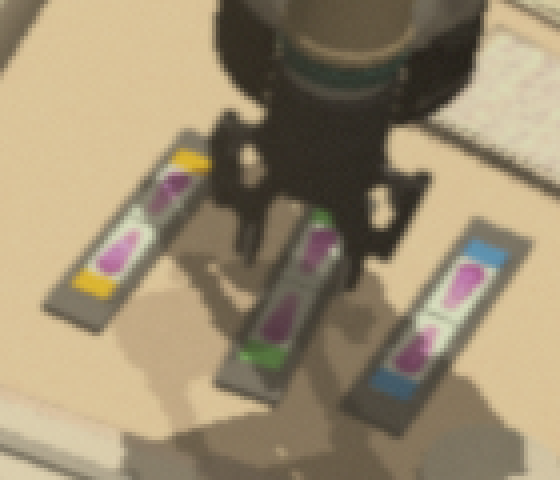

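Call:
step_arm --increments '[{"dp":[-0.022,0.01,-0.04],"yaw":0,"grip":0.65},{"dp":[0,0,0],"yaw":0,"grip":0.65},{"dp":[0,0,0],"yaw":0,"grip":0.65}]'

```text
clock: 11.45
position: [0.4943, -0.3299, 0.0234]
ee_rot: [0.0, 0.689, 0.725, 0.0]
contact_force: [0.1, -0.0, -0.4]
width: 0.0555
gripper_force: 0.0
```

Call:
step_arm --increments '[{"dp":[0,0,0],"yaw":0,"grip":0.35},{"dp":[0,0,0],"yaw":0,"grip":0.35},{"dp":[0,0,0],"yaw":0,"grip":0.35}]' --squeeze 60

```text
clock: 11.82
position: [0.4946, -0.3301, 0.0238]
ee_rot: [0.001, 0.689, 0.725, 0.0]
contact_force: [0.4, -0.2, 5.1]
width: 0.0418
gripper_force: 61.5
```

Call:
step_arm --increments '[{"dp":[0,0,0.15],"yaw":0,"grip":0.35},{"dp":[0,0,0.25],"yaw":0,"grip":0.35},{"dp":[0,0,0.2],"yaw":0,"grip":0.35}]'

```text
clock: 12.2
position: [0.4942, -0.3298, 0.1441]
ee_rot: [-0.0, 0.689, 0.725, 0.0]
contact_force: [0.6, 0.2, -1.3]
width: 0.0422
gripper_force: 61.4
```

Call:
step_arm --increments '[{"dp":[0.06,0.256,0],"yaw":0,"grip":0.35},{"dp":[0.06,0.256,0],"yaw":0,"grip":0.35},{"dp":[0.06,0.256,0],"yaw":0,"grip":0.35}]'

```text
clock: 12.58
position: [0.5301, -0.1747, 0.1426]
ee_rot: [-0.0, 0.69, 0.724, -0.0]
contact_force: [0.8, 0.3, -1.3]
width: 0.0417
gripper_force: 61.4
```

Call:
step_arm --increments '[{"dp":[0.06,0.256,0],"yaw":0,"grip":0.35},{"dp":[0.06,0.256,0],"yaw":-0.03,"grip":0.35},{"dp":[0,0.256,0],"yaw":0,"grip":0.35},{"dp":[0,0,0],"yaw":0,"grip":0.35},{"dp":[0,0,0],"yaw":0,"grip":0.35}]'

```text
clock: 13.2
position: [0.5541, -0.0227, 0.1427]
ee_rot: [-0.0, 0.69, 0.723, -0.0]
contact_force: [0.6, -0.6, -1.9]
width: 0.0421
gripper_force: 61.4
```

```bash
python3 - <<'E'
from h import *
st();st();cv2.imwrite("pics/s6.png",cv2.resize(cams.get_image("side")[110:350,240:460],None,fx=2.5,fy=2.5,interpolation=3))
E
```

```text
t 13.2 p [ 0.5541 -0.0227  0.1427] yaw 1.617 w 0.0421 F [ 0.6 -0.6 -1.9] 61.38932704925537
t 13.2 p [ 0.5541 -0.0227  0.1427] yaw 1.617 w 0.0421 F [ 0.6 -0.6 -1.9] 61.38932704925537
```

View pics/s6.png

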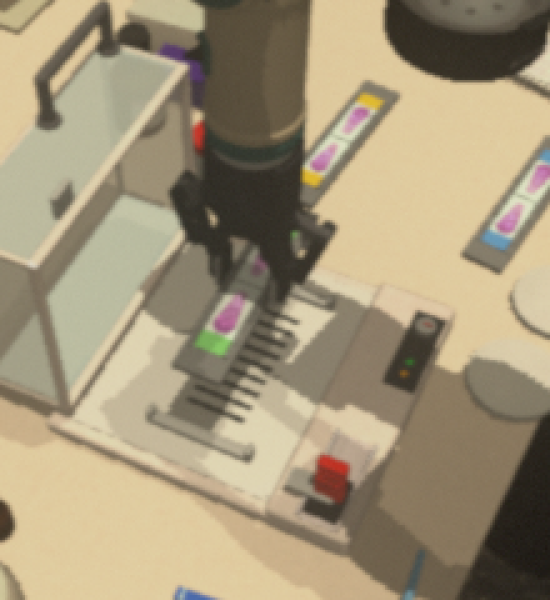

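Call:
step_arm --increments '[{"dp":[0.004,0.005,-0.2],"yaw":0,"grip":0.35},{"dp":[0,0,-0.17],"yaw":0,"grip":0.35},{"dp":[0,0,-0.04],"yaw":0,"grip":0.35},{"dp":[0,0,0],"yaw":0,"grip":0.35},{"dp":[0,0,0],"yaw":0,"grip":0.35}]'

```text
clock: 13.88
position: [0.5563, -0.0222, 0.0624]
ee_rot: [0.001, 0.691, 0.723, 0.001]
contact_force: [-0.4, -0.3, -2.1]
width: 0.0422
gripper_force: 61.4
```

```bash
python3 - <<'E'
from h import *
st();print(proj("side",(.5495,.0772,.127)))
E
```

```text
t 13.88 p [ 0.5563 -0.0222  0.0624] yaw 1.616 w 0.0422 F [-0.4 -0.3 -2.1] 61.37324810028076
(np.float64(317.32251381624025), np.float64(258.4066784118264))
```

Board centred to ~1 mm along its length. Lower to the ribs and release.

Call:
step_arm --increments '[{"dp":[-0.005,0.002,-0.025],"yaw":0,"grip":0.35},{"dp":[0,0,-0.02],"yaw":0,"grip":0.35},{"dp":[0,0,-0.008],"yaw":0,"grip":0.35},{"dp":[0,0,0],"yaw":0,"grip":0.35}]'

```text
clock: 14.38
position: [0.5541, -0.0211, 0.0518]
ee_rot: [0.0, 0.691, 0.723, 0.0]
contact_force: [-3.3, -0.2, 7.6]
width: 0.0422
gripper_force: 62.3
```

Call:
step_arm --increments '[{"dp":[0,0,0],"yaw":0,"grip":0.65},{"dp":[0,0,0],"yaw":0,"grip":0.65},{"dp":[0,0,0.15],"yaw":0,"grip":0.65},{"dp":[0,0,0.3],"yaw":0,"grip":0.65},{"dp":[0,0,0.1],"yaw":0,"grip":0.5}]'

```text
clock: 15.0
position: [0.5561, -0.0215, 0.1639]
ee_rot: [0.003, 0.691, 0.723, 0.002]
contact_force: [-0.3, 0.3, -0.9]
width: 0.0431
gripper_force: 0.0
```

Call:
step_arm --increments '[{"dp":[-0.05,0.11,0],"yaw":-1,"grip":0.4},{"dp":[-0.05,0.11,0],"yaw":-1,"grip":0.4},{"dp":[-0.05,0.11,0],"yaw":-1,"grip":0.4},{"dp":[-0.05,0.11,0],"yaw":-1,"grip":0.4},{"dp":[-0.05,0.11,0],"yaw":-1,"grip":0.4}]'

```text
clock: 15.62
position: [0.5037, 0.0895, 0.1603]
ee_rot: [-0.0, 0.909, 0.417, -0.0]
contact_force: [-0.6, -0.2, 0.2]
width: 0.034
gripper_force: 0.0
```

Call:
step_arm --increments '[{"dp":[-0.05,0.11,0],"yaw":-1,"grip":0.4},{"dp":[-0.05,0.11,0],"yaw":-1,"grip":0.4},{"dp":[-0.05,0.11,0],"yaw":-1,"grip":0.4},{"dp":[-0.05,0.11,0],"yaw":-1,"grip":0.4},{"dp":[-0.03,0.08,0],"yaw":-0.74,"grip":0.4}]'

```text
clock: 16.25
position: [0.4574, 0.1937, 0.1603]
ee_rot: [-0.0, 0.997, 0.076, -0.0]
contact_force: [0.1, 0.4, -0.1]
width: 0.0336
gripper_force: 0.0
```

```bash
cat >> h.py <<'E'
def sticks(im):
    H=hsv(im);m=((H[...,0]>95)&(H[...,0]<130)&(H[...,1]>90)).astype(np.uint8)
    m[:180]=0;m[320:]=0;m[:,:170]=0;m[:,400:]=0
    m=cv2.morphologyEx(m,cv2.MORPH_CLOSE,np.ones((5,5)))
    for b in blobs("top",m,.012,40): print("st",*b[:3])
def boardat(im,z):
    # grey board on white bed
    H=hsv(im);m=np.zeros(im.shape[:2],np.uint8);m[225:275,285:385]=(H[...,2]<135)[225:275,285:385]
    m=cv2.morphologyEx(m,cv2.MORPH_CLOSE,np.ones((9,9)));m=cv2.morphologyEx(m,cv2.MORPH_OPEN,np.ones((7,7)))
    for b in blobs("top",m,z,200): print("bd",*b[:3])
E
python3 - <<'E'
from h import *
st();im=cams.get_image("top");sticks(im);boardat(im,.036)
cv2.imwrite("pics/t2.png",cv2.resize(im[180:340,180:440],None,fx=3,fy=3,interpolation=3))
E
```

```text
t 16.25 p [0.4574 0.1937 0.1603] yaw 0.152 w 0.0336 F [ 0.1  0.4 -0.1] 0.0
bd [541.4  82.9] [58.6 98.9] 0.4
```

View pics/t2.png

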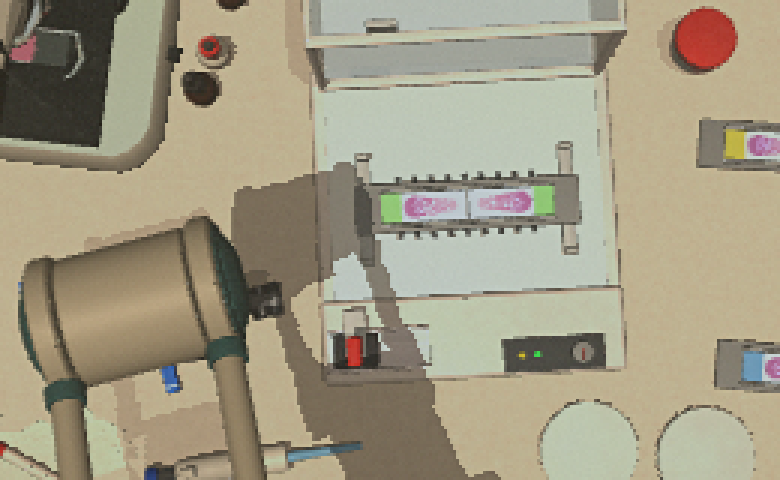

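Call:
step_arm --increments '[{"dp":[0.005,0,-0.28],"yaw":0,"grip":0.4},{"dp":[0,0,-0.28],"yaw":0,"grip":0.4},{"dp":[0,0,-0.09],"yaw":0,"grip":0.4},{"dp":[0,0,0],"yaw":0,"grip":0.4},{"dp":[0,0,0],"yaw":0,"grip":0.4}]'

```text
clock: 16.92
position: [0.4601, 0.1928, 0.0313]
ee_rot: [-0.0, 0.997, 0.078, 0.001]
contact_force: [0.6, -0.1, -0.2]
width: 0.0341
gripper_force: 0.0
```

```bash
python3 - <<'E'
from h import *
st();im=cams.get_image("side")
H=hsv(im);m=((H[...,0]>95)&(H[...,0]<130)&(H[...,1]>90)).astype(np.uint8);m[:330]=0;m[:,:250]=0;m[:,370:]=0
m=cv2.morphologyEx(m,cv2.MORPH_CLOSE,np.ones((5,5)))
for b in blobs("side",m,.008,40): print("st",*b[:3])
E
```

```text
t 16.93 p [0.4601 0.1928 0.0313] yaw 0.156 w 0.0341 F [ 0.6 -0.1 -0.2] 0.0
st [447.2 368.4] [10.6 76.8] 12.9
st [457.4 319.4] [10.7 77.2] 1.2
st [421.8 251.7] [11.2 69.8] 16.0
st [436.6 191.9] [11.3 32.5] 9.6
```

Call:
step_arm --increments '[{"dp":[-0.008,0.004,-0.015],"yaw":0,"grip":0.4},{"dp":[0,0,0],"yaw":0,"grip":0.05},{"dp":[0,0,0],"yaw":0,"grip":0.05},{"dp":[0,0,0],"yaw":0,"grip":0.05}]' --squeeze 50

```text
clock: 17.48
position: [0.4576, 0.1937, 0.0282]
ee_rot: [-0.0, 0.997, 0.078, 0.0]
contact_force: [-1.8, -0.1, 6.2]
width: 0.0102
gripper_force: 50.5
```

Call:
step_arm --increments '[{"dp":[0,0,0.2],"yaw":0,"grip":0.05},{"dp":[0,0,0.25],"yaw":0,"grip":0.05},{"dp":[0.12,-0.157,0],"yaw":-0.25,"grip":0.05},{"dp":[0.12,-0.157,0],"yaw":-0.25,"grip":0.05},{"dp":[0.12,-0.157,0],"yaw":-0.24,"grip":0.05}]'

```text
clock: 18.1
position: [0.5301, 0.0985, 0.1177]
ee_rot: [0.0, 1.0, 0.022, 0.0]
contact_force: [0.2, 0.5, -0.3]
width: 0.0103
gripper_force: 49.8
```

Call:
step_arm --increments '[{"dp":[0.107,-0.157,0],"yaw":0,"grip":0.05},{"dp":[0,0,-0.12],"yaw":0,"grip":0.05},{"dp":[0,0,0],"yaw":0,"grip":0.05},{"dp":[0,0,0],"yaw":0,"grip":0.05}]'

```text
clock: 18.6
position: [0.5507, 0.0683, 0.0937]
ee_rot: [0.0, 1.0, 0.022, -0.0]
contact_force: [0.7, 0.4, -1.0]
width: 0.0101
gripper_force: 49.8
```

```bash
python3 - <<'E'
from h import *
st();cv2.imwrite("pics/s7.png",cv2.resize(cams.get_image("side")[170:330,250:410],None,fx=3.5,fy=3.5,interpolation=3))
E
```

```text
t 18.6 p [0.5507 0.0683 0.0937] yaw 0.045 w 0.0101 F [ 0.7  0.4 -1. ] 49.78456735610962
```

View pics/s7.png

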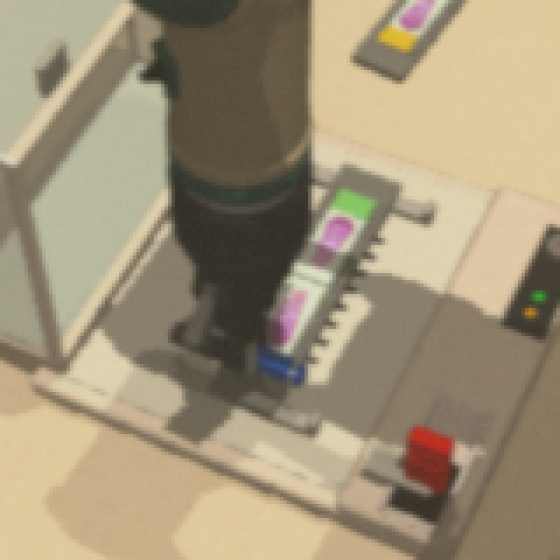

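Call:
step_arm --increments '[{"dp":[0,0,-0.1],"yaw":0,"grip":0.05},{"dp":[0,0,-0.04],"yaw":0,"grip":0.05},{"dp":[0,0,0],"yaw":0,"grip":0.05},{"dp":[0,0,0],"yaw":0,"grip":0.05}]'

```text
clock: 19.15
position: [0.5513, 0.0682, 0.0662]
ee_rot: [0.0, 1.0, 0.022, 0.001]
contact_force: [0.3, 0.4, -0.0]
width: 0.01
gripper_force: 49.8
```

Call:
step_arm --increments '[{"dp":[0,0,-0.01],"yaw":0,"grip":0.05},{"dp":[0,0,0],"yaw":0,"grip":0.05}]'

```text
clock: 19.4
position: [0.5515, 0.0681, 0.0642]
ee_rot: [0.0, 1.0, 0.022, 0.001]
contact_force: [-1.0, 0.8, 2.1]
width: 0.01
gripper_force: 50.2
```

Call:
step_arm --increments '[{"dp":[0,0,0],"yaw":0,"grip":0.35},{"dp":[0,0,0],"yaw":0,"grip":0.35},{"dp":[0,0,0.2],"yaw":0,"grip":0.4},{"dp":[0,0,0.28],"yaw":0,"grip":0.4}]'

```text
clock: 19.9
position: [0.5495, 0.0679, 0.1588]
ee_rot: [-0.0, 1.0, 0.022, -0.002]
contact_force: [1.0, 0.3, 0.2]
width: 0.0339
gripper_force: 0.0
```

Call:
step_arm --increments '[{"dp":[-0.126,0.183,0],"yaw":0.31,"grip":0.4},{"dp":[-0.126,0.183,0],"yaw":0.31,"grip":0.4},{"dp":[-0.126,0.183,0],"yaw":0.31,"grip":0.4},{"dp":[-0.126,0.183,0],"yaw":0.31,"grip":0.4},{"dp":[-0.126,0.183,0],"yaw":0.3,"grip":0.4}]'

```text
clock: 20.52
position: [0.4239, 0.252, 0.1595]
ee_rot: [0.0, 0.99, 0.138, 0.0]
contact_force: [0.6, 1.3, 1.1]
width: 0.0341
gripper_force: 0.0
```

Call:
step_arm --increments '[{"dp":[0,0,-0.28],"yaw":0,"grip":0.4},{"dp":[0,0,-0.28],"yaw":0,"grip":0.4},{"dp":[0,0,0],"yaw":0,"grip":0.4},{"dp":[0,0,0],"yaw":0,"grip":0.4}]'

```text
clock: 21.02
position: [0.426, 0.2513, 0.0487]
ee_rot: [-0.0, 0.991, 0.137, 0.001]
contact_force: [0.7, -0.3, -0.5]
width: 0.0344
gripper_force: 0.0
```

```bash
python3 - <<'E'
from h import *
st();im=cams.get_image("top")
H=hsv(im);m=((H[...,0]>95)&(H[...,0]<130)&(H[...,1]>90)).astype(np.uint8);m[:180]=0;m[330:]=0;m[:,:170]=0;m[:,400:]=0
m=cv2.morphologyEx(m,cv2.MORPH_CLOSE,np.ones((5,5)))
for b in blobs("top",m,.012,30): print("top",*b[:3])
# placed stick at z .048
for b in blobs("top",m*(np.arange(640)>290),.048,30): 
    c=np.array(b[0])/1000;d=c-[.555,-.0217];R=np.array([[.999,.045],[-.045,.999]]);print("placed",b[:3],"in chamber",R@d)
E
```

```text
t 21.02 p [0.426  0.2513 0.0487] yaw 0.275 w 0.0344 F [ 0.7 -0.3 -0.5] 0.0
top [471.3 371.6] [12.4 28. ] 10.8
top [556.4  66.9] [11.7 79.3] 2.5
placed (array([553.7,  65.9]), array([11.4, 77.3]), 2.5) in chamber [0.0026433 0.0875709]
```

Call:
step_arm --increments '[{"dp":[-0.003,0,-0.1],"yaw":0,"grip":0.4},{"dp":[0,0,0],"yaw":0,"grip":0.4},{"dp":[0,0,0],"yaw":0,"grip":0.05},{"dp":[0,0,0],"yaw":0,"grip":0.05},{"dp":[0,0,0],"yaw":0,"grip":0.05}]'

```text
clock: 21.7
position: [0.4255, 0.2514, 0.0292]
ee_rot: [-0.0, 0.991, 0.137, 0.002]
contact_force: [-0.4, -0.2, 5.4]
width: 0.0102
gripper_force: 50.0
```

Call:
step_arm --increments '[{"dp":[0,0,0.25],"yaw":0,"grip":0.05},{"dp":[0,0,0.25],"yaw":0,"grip":0.05},{"dp":[0.0835,-0.227,0],"yaw":-0.19,"grip":0.05},{"dp":[0.0835,-0.227,0],"yaw":-0.19,"grip":0.05},{"dp":[0.0835,-0.227,0],"yaw":-0.19,"grip":0.05}]'

```text
clock: 22.32
position: [0.4751, 0.1136, 0.1287]
ee_rot: [0.0, 0.996, 0.095, 0.001]
contact_force: [1.2, 0.5, -0.8]
width: 0.0098
gripper_force: 49.3
```

Call:
step_arm --increments '[{"dp":[0.0835,-0.227,0],"yaw":-0.19,"grip":0.05},{"dp":[0.0835,-0.227,0],"yaw":-0.19,"grip":0.05},{"dp":[0.0835,-0.227,0],"yaw":-0.19,"grip":0.05},{"dp":[0.0835,-0.227,0],"yaw":-0.2,"grip":0.05},{"dp":[0.0835,-0.227,0],"yaw":-0.2,"grip":0.05}]'

```text
clock: 22.95
position: [0.5585, -0.1139, 0.1284]
ee_rot: [0.0, 1.0, 0.021, 0.001]
contact_force: [0.9, 0.0, -0.7]
width: 0.0105
gripper_force: 49.3
```

Call:
step_arm --increments '[{"dp":[0,0,-0.2],"yaw":0,"grip":0.05},{"dp":[0,0,-0.08],"yaw":0,"grip":0.05},{"dp":[0,0,0],"yaw":0,"grip":0.05},{"dp":[0,0,0],"yaw":0,"grip":0.05}]'

```text
clock: 23.45
position: [0.5585, -0.1118, 0.0726]
ee_rot: [0.0, 1.0, 0.023, 0.001]
contact_force: [0.9, -0.8, -0.4]
width: 0.0103
gripper_force: 49.3
```

Call:
step_arm --increments '[{"dp":[0,0,-0.03],"yaw":0,"grip":0.05},{"dp":[0,0,-0.01],"yaw":0,"grip":0.05},{"dp":[0,0,0],"yaw":0,"grip":0.05}]'

```text
clock: 23.82
position: [0.5584, -0.112, 0.0652]
ee_rot: [0.0, 1.0, 0.022, 0.001]
contact_force: [-2.1, 0.4, 8.4]
width: 0.0105
gripper_force: 50.3
```

Call:
step_arm --increments '[{"dp":[0,0,0],"yaw":0,"grip":0.35},{"dp":[0,0,0],"yaw":0,"grip":0.35},{"dp":[0,0,0.2],"yaw":0,"grip":0.4},{"dp":[0,0,0.28],"yaw":0,"grip":0.5},{"dp":[0,0.28,0],"yaw":1,"grip":0.7}]'

```text
clock: 24.45
position: [0.5621, -0.0593, 0.1642]
ee_rot: [0.003, 0.995, 0.097, 0.005]
contact_force: [0.6, 0.4, 0.7]
width: 0.0591
gripper_force: 0.0
```

```bash
cat >> h.py <<'E'
def col(im,n,lo,hi,z,box,s=80,v=60,amin=15):
    "coloured slide labels"
    H=hsv(im);m=np.zeros(im.shape[:2],np.uint8);r0,r1,c0,c1=box
    m[r0:r1,c0:c1]=((H[...,0]>=lo)&(H[...,0]<=hi)&(H[...,1]>s)&(H[...,2]>v))[r0:r1,c0:c1]
    out=[]
    for k in cv2.findContours(m,0,2)[0]:
        if cv2.contourArea(k)>amin:
            M=cv2.moments(k);out.append((onz(n,M["m10"]/M["m00"],M["m01"]/M["m00"],z)[:2],cv2.contourArea(k)))
    return sorted(out,key=lambda t:t[0][1])
def boards(n,im,box,z=.009):
    for nm,lo,hi in(("yel",18,32),("grn",45,80),("blu",98,125)):
        o=col(im,n,lo,hi,z,box)
        if len(o)>=2:
            a,b=o[0][0],o[-1][0];print(n,nm,((a+b)/2).round(4),"L",np.linalg.norm(a-b).round(3),"yaw",np.arctan2(-(b-a)[0],(b-a)[1]).round(3),len(o))
        else: print(n,nm,len(o),[ (p.round(3),a) for p,a in o])
E
python3 - <<'E'
from h import *
st();boards("top",cv2.imread("pics/top0.png"),(190,330,395,505))
boards("top",cams.get_image("top"),(190,330,395,505));boards("side",cams.get_image("side"),(120,225,340,500))
E
```

```text
t 24.45 p [ 0.5621 -0.0593  0.1642] yaw 0.193 w 0.0591 F [0.6 0.4 0.7] 0.0
top yel [ 0.6082 -0.3343] L 0.136 yaw -0.059 2
top grn [ 0.4955 -0.3311] L 0.137 yaw 0.063 2
top blu [ 0.4051 -0.3473] L 0.136 yaw -0.08 2
top yel [ 0.6082 -0.3343] L 0.136 yaw -0.059 2
top grn 0 []
top blu [ 0.4051 -0.3473] L 0.136 yaw -0.08 2
side yel [ 0.666  -0.3409] L 0.188 yaw 0.611 3
side grn 0 []
side blu [ 0.4834 -0.2772] L 0.321 yaw -0.546 3
```

Call:
step_arm --increments '[{"dp":[0.025,-0.153,0],"yaw":1,"grip":0.65},{"dp":[0.025,-0.153,0],"yaw":1,"grip":0.65},{"dp":[0.025,-0.153,0],"yaw":1,"grip":0.65},{"dp":[0.025,-0.153,0],"yaw":1,"grip":0.65},{"dp":[0.025,-0.153,0],"yaw":1,"grip":0.65}]'

```text
clock: 25.18
position: [0.5825, -0.2105, 0.1587]
ee_rot: [-0.0, 0.89, 0.457, -0.001]
contact_force: [0.2, 0.4, 0.3]
width: 0.0555
gripper_force: 0.0
```

Call:
step_arm --increments '[{"dp":[0.025,-0.153,0],"yaw":1,"grip":0.65},{"dp":[0.025,-0.153,0],"yaw":1,"grip":0.65},{"dp":[0.025,-0.153,0],"yaw":1,"grip":0.65},{"dp":[0.025,-0.153,-0.2],"yaw":0.8,"grip":0.65},{"dp":[0,0,0],"yaw":0,"grip":0.65}]'

```text
clock: 25.8
position: [0.6005, -0.3328, 0.115]
ee_rot: [-0.004, 0.728, 0.686, -0.001]
contact_force: [0.3, 0.5, -0.0]
width: 0.0555
gripper_force: 0.0
```

Call:
step_arm --increments '[{"dp":[0,0,-0.2],"yaw":0,"grip":0.65},{"dp":[0,0,-0.1],"yaw":0,"grip":0.65},{"dp":[0,0,0],"yaw":0,"grip":0.65},{"dp":[0,0,0],"yaw":0,"grip":0.65}]'

```text
clock: 26.3
position: [0.6036, -0.3316, 0.0609]
ee_rot: [0.001, 0.727, 0.687, 0.0]
contact_force: [-0.2, -0.2, -0.2]
width: 0.0551
gripper_force: 0.0
```

```bash
python3 - <<'E'
from h import *
st();im=cams.get_image("top")
m=((lambda H:(H[...,0]>95)&(H[...,0]<130)&(H[...,1]>90))(hsv(im))).astype(np.uint8);m[:180]=0;m[330:]=0;m[:,:170]=0;m[:,390:]=0
m=cv2.morphologyEx(m,cv2.MORPH_CLOSE,np.ones((5,5)))
R=np.array([[.999,.045],[-.045,.999]])
for b in blobs("top",m,.012,30): print("top",*b[:3])
for b in blobs("top",m*(np.arange(640)>290).astype(np.uint8),.048,30): print("placed",b[:3],R@(np.array(b[0])/1000-[.555,-.0217]))
boards("top",im,(225,275,290,390),.037)
E
```

```text
t 26.3 p [ 0.6036 -0.3316  0.0609] yaw 1.514 w 0.0551 F [-0.2 -0.2 -0.2] 0.0
top [447.4 365.9] [12.2 77.8] 13.8
top [457.2 317.8] [10.8 75.4] 1.1
top [556.3  66.9] [11.7 79.1] 2.5
top [ 562.3 -117.5] [11.8 79.4] 2.4
placed (array([553.6,  65.8]), array([11.4, 77.1]), 2.5) [0.0025389 0.0874755]
placed (array([ 559.5, -113.9]), array([11.5, 77.4]), 2.4) [ 0.0003465 -0.0923103]
top yel 0 []
top grn [ 0.5543 -0.0222] L 0.136 yaw 0.051 2
top blu [ 0.5574 -0.0245] L 0.181 yaw 0.031 2
```

Call:
step_arm --increments '[{"dp":[0.02,-0.013,-0.12],"yaw":0,"grip":0.65},{"dp":[0,0,-0.065],"yaw":0,"grip":0.65},{"dp":[0,0,0],"yaw":0,"grip":0.65},{"dp":[0,0,0],"yaw":0,"grip":0.65}]'

```text
clock: 26.85
position: [0.6071, -0.3343, 0.0233]
ee_rot: [0.0, 0.727, 0.687, 0.0]
contact_force: [0.7, 0.1, -0.0]
width: 0.0554
gripper_force: 0.0
```

Close, lift, and carry to over the bed.

Call:
step_arm --increments '[{"dp":[0,0,0],"yaw":0,"grip":0.35},{"dp":[0,0,0],"yaw":0,"grip":0.35},{"dp":[0,0,0],"yaw":0,"grip":0.35},{"dp":[0,0,0.15],"yaw":0,"grip":0.35},{"dp":[0,0,0.25],"yaw":0,"grip":0.35}]' --squeeze 60

```text
clock: 27.48
position: [0.6052, -0.3331, 0.1006]
ee_rot: [-0.003, 0.727, 0.687, -0.001]
contact_force: [0.6, -0.0, -0.8]
width: 0.0416
gripper_force: 61.1
```

Call:
step_arm --increments '[{"dp":[-0.043,0.26,0.1],"yaw":0.1,"grip":0.35},{"dp":[-0.043,0.26,0.05],"yaw":0.1,"grip":0.35},{"dp":[-0.043,0.26,0],"yaw":0.1,"grip":0.35},{"dp":[-0.043,0.26,0],"yaw":0.1,"grip":0.35}]'

```text
clock: 27.98
position: [0.5718, -0.1246, 0.1325]
ee_rot: [-0.0, 0.706, 0.708, 0.0]
contact_force: [0.3, -0.1, -1.2]
width: 0.0424
gripper_force: 61.1
```

Call:
step_arm --increments '[{"dp":[-0.043,0.26,0],"yaw":0.1,"grip":0.35},{"dp":[-0.043,0.26,0],"yaw":0.18,"grip":0.35},{"dp":[0,0,0],"yaw":0,"grip":0.35},{"dp":[0,0,0],"yaw":0,"grip":0.35}]'

```text
clock: 28.48
position: [0.5554, -0.0224, 0.1325]
ee_rot: [0.0, 0.691, 0.723, -0.0]
contact_force: [0.1, -0.5, -1.3]
width: 0.0417
gripper_force: 61.1
```

```bash
python3 - <<'E'
from h import *
s=st();im=cams.get_image("side");H=hsv(im)
z=s["position"][2]-.0238+.009
for lo,hi in((18,32),(45,80)):
  print(lo,[(p.round(4),a) for p,a in col(im,"side",lo,hi,z,(170,320,270,400))])
y=s["ee_rot"];b=2*np.arctan2(y[2],y[1])-np.pi/2
c=s["position"][:2];print("expected left label",c+.068*np.array([-np.sin(b),np.cos(b)]))
E
```

```text
t 28.48 p [ 0.5554 -0.0224  0.1325] yaw 1.617 w 0.0417 F [ 0.1 -0.5 -1.3] 61.14865064620972
18 [(array([0.5522, 0.0475]), 102.0)]
45 [(array([0.5215, 0.0932]), 34.5)]
expected left label [0.55225987 0.04553726]
```

Call:
step_arm --increments '[{"dp":[0,0,-0.15],"yaw":0,"grip":0.35},{"dp":[0,0,-0.1],"yaw":0,"grip":0.35},{"dp":[0,0,-0.03],"yaw":0,"grip":0.35},{"dp":[0,0,0],"yaw":0,"grip":0.35},{"dp":[0,0,0],"yaw":0,"grip":0.35}]'

```text
clock: 29.15
position: [0.5561, -0.0228, 0.0773]
ee_rot: [0.001, 0.691, 0.723, 0.001]
contact_force: [-0.5, 0.3, -0.9]
width: 0.042
gripper_force: 61.1
```

Call:
step_arm --increments '[{"dp":[-0.004,0.004,-0.02],"yaw":0,"grip":0.35},{"dp":[0,0,-0.007],"yaw":0,"grip":0.35},{"dp":[0,0,0],"yaw":0,"grip":0.35}]'

```text
clock: 29.52
position: [0.5545, -0.0213, 0.0719]
ee_rot: [0.0, 0.691, 0.723, 0.0]
contact_force: [-1.2, 0.2, 5.2]
width: 0.0423
gripper_force: 61.7
```

Call:
step_arm --increments '[{"dp":[0,0,0],"yaw":0,"grip":0.65},{"dp":[0,0,0],"yaw":0,"grip":0.65},{"dp":[0,0,0.15],"yaw":0,"grip":0.65},{"dp":[0,0,0.3],"yaw":0,"grip":0.5},{"dp":[-0.044,0.154,0.05],"yaw":-1,"grip":0.4}]'

```text
clock: 30.15
position: [0.5492, 0.008, 0.1752]
ee_rot: [0.004, 0.745, 0.667, 0.003]
contact_force: [0.4, 0.9, -1.1]
width: 0.0342
gripper_force: 0.0
```

Call:
step_arm --increments '[{"dp":[-0.044,0.154,0],"yaw":-1,"grip":0.4},{"dp":[-0.044,0.154,0],"yaw":-1,"grip":0.4},{"dp":[-0.044,0.154,0],"yaw":-1,"grip":0.4},{"dp":[-0.044,0.154,0],"yaw":-1,"grip":0.4},{"dp":[-0.044,0.154,0],"yaw":-1,"grip":0.4}]'

```text
clock: 30.78
position: [0.5013, 0.1644, 0.171]
ee_rot: [0.0, 0.937, 0.348, 0.0]
contact_force: [0.2, 0.6, 0.0]
width: 0.0342
gripper_force: 0.0
```

Call:
step_arm --increments '[{"dp":[-0.044,0.154,0],"yaw":-1,"grip":0.4},{"dp":[-0.044,0.154,0],"yaw":-1,"grip":0.4},{"dp":[-0.044,0.154,0],"yaw":-1,"grip":0.4},{"dp":[-0.044,0.154,0],"yaw":-1,"grip":0.4},{"dp":[-0.044,0.154,0],"yaw":-0.65,"grip":0.4}]'

```text
clock: 31.4
position: [0.4573, 0.3184, 0.1709]
ee_rot: [0.0, 1.0, 0.008, -0.0]
contact_force: [0.4, 0.5, -0.2]
width: 0.0341
gripper_force: 0.0
```

Call:
step_arm --increments '[{"dp":[0,0,-0.28],"yaw":0,"grip":0.4},{"dp":[0,0,-0.28],"yaw":0,"grip":0.4},{"dp":[0,0,0],"yaw":0,"grip":0.4},{"dp":[0,0,0],"yaw":0,"grip":0.4}]'

```text
clock: 31.9
position: [0.4589, 0.318, 0.0605]
ee_rot: [-0.0, 1.0, 0.009, 0.001]
contact_force: [0.3, 0.3, 0.3]
width: 0.0343
gripper_force: 0.0
```

```bash
cat >> h.py <<'E'
R=np.array([[.999,.045],[-.045,.999]])
def stk(im,zz):
    m=((lambda H:(H[...,0]>95)&(H[...,0]<130)&(H[...,1]>90))(hsv(im))).astype(np.uint8);m[:180]=0;m[330:]=0;m[:,:150]=0;m[:,390:]=0
    m=cv2.morphologyEx(m,cv2.MORPH_CLOSE,np.ones((5,5)))
    for b in blobs("top",m*(np.arange(640)<275).astype(np.uint8),.012,30): print("loose",*b[:3])
    for b in blobs("top",m*(np.arange(640)>290).astype(np.uint8),zz,15): print("placed",*b[:3],R@(np.array(b[0])/1000-[.555,-.0217]))
E
python3 - <<'E'
from h import *
st();im=cams.get_image("top");stk(im,.048)
boards("top",im,(225,275,290,390),.057);boards("top",im,(200,330,395,505))
E
```

```text
t 31.9 p [0.4589 0.318  0.0605] yaw 0.019 w 0.0343 F [0.3 0.3 0.3] 0.0
placed [521.9  63.8] [10.6 13.2] 0.3 [-0.0292194  0.086904 ]
placed [ 529.  -115.9] [10.6 15.9] 0.1 [-0.030213  -0.0929358]
placed [583.   66.8] [10.6 18.7] 0.3 [0.0319545 0.0871515]
placed [ 590.1 -112.4] [ 8.  16.1] -0.3 [ 0.0309834 -0.0921888]
top yel [ 0.555  -0.0207] L 0.137 yaw 0.055 2
top grn 0 []
top blu 1 [(array([0.578, 0.066]), 16.0)]
top yel 0 []
top grn 0 []
top blu [ 0.4052 -0.3473] L 0.136 yaw -0.081 2
```

Call:
step_arm --increments '[{"dp":[-0.006,0,-0.16],"yaw":0,"grip":0.4},{"dp":[0,0,0],"yaw":0,"grip":0.4},{"dp":[0,0,0],"yaw":0,"grip":0.05},{"dp":[0,0,0],"yaw":0,"grip":0.05},{"dp":[0,0,0],"yaw":0,"grip":0.05}]' --squeeze 50

```text
clock: 32.58
position: [0.4579, 0.3181, 0.0293]
ee_rot: [-0.001, 1.0, 0.009, 0.002]
contact_force: [0.2, -0.9, 6.7]
width: 0.0105
gripper_force: 50.5
```

Call:
step_arm --increments '[{"dp":[0,0,0.25],"yaw":0,"grip":0.05},{"dp":[0,0,0.3],"yaw":0,"grip":0.05},{"dp":[0.093,-0.25,0],"yaw":0.03,"grip":0.05},{"dp":[0.093,-0.25,0],"yaw":0.03,"grip":0.05},{"dp":[0.093,-0.25,0],"yaw":0.04,"grip":0.05}]'

```text
clock: 33.2
position: [0.513, 0.1662, 0.1384]
ee_rot: [-0.0, 1.0, 0.017, 0.001]
contact_force: [1.1, -0.4, 0.2]
width: 0.0103
gripper_force: 49.7
```

Call:
step_arm --increments '[{"dp":[0.093,-0.25,0],"yaw":0.04,"grip":0.05},{"dp":[0.093,-0.25,0],"yaw":0.03,"grip":0.05},{"dp":[0,0,-0.15],"yaw":0,"grip":0.05},{"dp":[0,0,-0.07],"yaw":0,"grip":0.05},{"dp":[0,0,0],"yaw":0,"grip":0.05}]'

```text
clock: 33.83
position: [0.5484, 0.0678, 0.0924]
ee_rot: [-0.0, 1.0, 0.022, -0.001]
contact_force: [-0.2, -0.5, 0.4]
width: 0.0105
gripper_force: 49.7
```

Call:
step_arm --increments '[{"dp":[0,0,0],"yaw":0,"grip":0.05}]'

```text
clock: 33.95
position: [0.5498, 0.0681, 0.0939]
ee_rot: [0.0, 1.0, 0.023, 0.001]
contact_force: [-0.4, -0.2, 0.5]
width: 0.0101
gripper_force: 49.7
```

Call:
step_arm --increments '[{"dp":[0,0,-0.03],"yaw":0,"grip":0.05},{"dp":[0,0,-0.012],"yaw":0,"grip":0.05},{"dp":[0,0,0],"yaw":0,"grip":0.05},{"dp":[0,0,0],"yaw":0,"grip":0.05}]'

```text
clock: 34.45
position: [0.5495, 0.0678, 0.0853]
ee_rot: [-0.0, 1.0, 0.022, 0.0]
contact_force: [-1.3, 1.4, 5.6]
width: 0.01
gripper_force: 50.4
```

Call:
step_arm --increments '[{"dp":[0,0,0],"yaw":0,"grip":0.35},{"dp":[0,0,0],"yaw":0,"grip":0.35},{"dp":[0,0,0.2],"yaw":0,"grip":0.4},{"dp":[0,0,0.25],"yaw":0,"grip":0.4},{"dp":[-0.085,0.248,0],"yaw":0.22,"grip":0.4}]'

```text
clock: 35.08
position: [0.537, 0.1154, 0.1788]
ee_rot: [0.0, 0.999, 0.037, 0.005]
contact_force: [0.1, 0.7, -0.4]
width: 0.0341
gripper_force: 0.0
```

Call:
step_arm --increments '[{"dp":[-0.085,0.248,0],"yaw":0.22,"grip":0.4},{"dp":[-0.085,0.248,0],"yaw":0.22,"grip":0.4},{"dp":[-0.085,0.248,0],"yaw":0.22,"grip":0.4},{"dp":[-0.085,0.248,0],"yaw":0.22,"grip":0.4},{"dp":[-0.085,0.248,0],"yaw":0.21,"grip":0.4}]'

```text
clock: 35.7
position: [0.4469, 0.3664, 0.1745]
ee_rot: [0.0, 0.993, 0.121, 0.0]
contact_force: [0.6, 0.4, -0.2]
width: 0.0344
gripper_force: 0.0
```

Call:
step_arm --increments '[{"dp":[0,0,-0.28],"yaw":0,"grip":0.4},{"dp":[0,0,-0.28],"yaw":0,"grip":0.4},{"dp":[0,0,0],"yaw":0,"grip":0.4},{"dp":[0,0,0],"yaw":0,"grip":0.4}]'

```text
clock: 36.2
position: [0.4487, 0.3655, 0.064]
ee_rot: [-0.0, 0.993, 0.12, 0.001]
contact_force: [1.6, -0.4, 0.7]
width: 0.0342
gripper_force: 0.0
```

```bash
python3 - <<'E'
from h import *
st();im=cams.get_image("top");stk(im,.068)
boards("top",im,(225,275,290,390),.057)
E
```

```text
t 36.2 p [0.4487 0.3655 0.064 ] yaw 0.241 w 0.0342 F [ 1.6 -0.4  0.7] 0.0
loose [422.5 360.1] [12.3 26.9] 10.7
placed [ 527.8 -113.9] [10.4 15.7] 0.1 [-0.0313218 -0.0908838]
placed [549.7  66. ] [10.5 75.9] 0.3 [-0.0013482  0.0878508]
placed [ 588.1 -110.4] [ 7.9 15.8] -0.3 [ 0.0290754 -0.0901008]
top yel [ 0.5548 -0.0207] L 0.137 yaw 0.057 2
top grn 0 []
top blu 1 [(array([0.551, 0.066]), 83.5)]
```

Call:
step_arm --increments '[{"dp":[-0.006,0,-0.175],"yaw":0,"grip":0.4},{"dp":[0,0,0],"yaw":0,"grip":0.4},{"dp":[0,0,0],"yaw":0,"grip":0.05},{"dp":[0,0,0],"yaw":0,"grip":0.05},{"dp":[0,0,0],"yaw":0,"grip":0.05}]'

```text
clock: 36.88
position: [0.4477, 0.3658, 0.03]
ee_rot: [-0.001, 0.993, 0.12, 0.002]
contact_force: [0.3, -0.3, 7.4]
width: 0.0101
gripper_force: 50.3
```

Call:
step_arm --increments '[{"dp":[0,0,0.3],"yaw":0,"grip":0.05},{"dp":[0,0,0.3],"yaw":0,"grip":0.05},{"dp":[0.062,-0.2655,0],"yaw":-0.15,"grip":0.05},{"dp":[0.062,-0.2655,0],"yaw":-0.15,"grip":0.05},{"dp":[0.062,-0.2655,0],"yaw":-0.15,"grip":0.05}]'

```text
clock: 37.5
position: [0.484, 0.2044, 0.149]
ee_rot: [-0.0, 0.996, 0.087, 0.001]
contact_force: [1.1, 0.1, -0.7]
width: 0.0101
gripper_force: 49.5
```

Call:
step_arm --increments '[{"dp":[0.062,-0.2655,0],"yaw":-0.15,"grip":0.05},{"dp":[0.062,-0.2655,0],"yaw":-0.15,"grip":0.05},{"dp":[0.062,-0.2655,0],"yaw":-0.15,"grip":0.05},{"dp":[0.062,-0.2655,0],"yaw":-0.15,"grip":0.05},{"dp":[0.062,-0.2655,0],"yaw":-0.15,"grip":0.05}]'

```text
clock: 38.12
position: [0.546, -0.0617, 0.1488]
ee_rot: [0.0, 1.0, 0.03, 0.001]
contact_force: [0.5, 0.1, -0.5]
width: 0.01
gripper_force: 49.5
```

Call:
step_arm --increments '[{"dp":[0.062,-0.2655,0],"yaw":-0.11,"grip":0.05},{"dp":[0,0,-0.2],"yaw":0,"grip":0.05},{"dp":[0,0,-0.07],"yaw":0,"grip":0.05},{"dp":[0,0,0],"yaw":0,"grip":0.05},{"dp":[0,0,0],"yaw":0,"grip":0.05}]'

```text
clock: 38.75
position: [0.5586, -0.1124, 0.095]
ee_rot: [0.0, 1.0, 0.023, 0.001]
contact_force: [0.4, -0.5, -0.2]
width: 0.01
gripper_force: 49.5
```

Call:
step_arm --increments '[{"dp":[0,0.004,-0.03],"yaw":0,"grip":0.05},{"dp":[0,0,-0.015],"yaw":0,"grip":0.05},{"dp":[0,0,0],"yaw":0,"grip":0.05},{"dp":[0,0,0],"yaw":0,"grip":0.05}]'

```text
clock: 39.25
position: [0.5581, -0.1117, 0.086]
ee_rot: [0.0, 1.0, 0.022, 0.001]
contact_force: [-2.4, 1.1, 7.0]
width: 0.0101
gripper_force: 50.3
```

Call:
step_arm --increments '[{"dp":[0,0,0],"yaw":0,"grip":0.35},{"dp":[0,0,0],"yaw":0,"grip":0.35},{"dp":[0,0,0.2],"yaw":0,"grip":0.4},{"dp":[0,0,0.28],"yaw":0,"grip":0.5}]'

```text
clock: 39.75
position: [0.5567, -0.1118, 0.1799]
ee_rot: [-0.001, 1.0, 0.022, -0.002]
contact_force: [1.4, -0.4, 0.1]
width: 0.0428
gripper_force: 0.0
```

Call:
step_arm --increments '[{"dp":[-0.0765,-0.118,0],"yaw":0.96,"grip":0.65},{"dp":[-0.0765,-0.118,0],"yaw":0.96,"grip":0.65},{"dp":[-0.0765,-0.118,0],"yaw":0.96,"grip":0.65},{"dp":[-0.0765,-0.118,0],"yaw":0.96,"grip":0.65},{"dp":[-0.0765,-0.118,0],"yaw":0.96,"grip":0.65}]'

```text
clock: 40.38
position: [0.4807, -0.2308, 0.1805]
ee_rot: [-0.0, 0.927, 0.375, -0.0]
contact_force: [0.4, 0.0, -0.3]
width: 0.0555
gripper_force: 0.0
```

Call:
step_arm --increments '[{"dp":[-0.0765,-0.118,0],"yaw":0.96,"grip":0.65},{"dp":[-0.0765,-0.118,0],"yaw":0.96,"grip":0.65},{"dp":[-0.0765,-0.118,0],"yaw":0.96,"grip":0.65},{"dp":[-0.0765,-0.118,0],"yaw":0.98,"grip":0.65},{"dp":[-0.0765,-0.118,0],"yaw":0.98,"grip":0.65}]'

```text
clock: 41.0
position: [0.4043, -0.3488, 0.1805]
ee_rot: [-0.0, 0.733, 0.68, 0.0]
contact_force: [-0.7, 0.3, 0.1]
width: 0.0556
gripper_force: 0.0
```

Call:
step_arm --increments '[{"dp":[0,0,-0.28],"yaw":0,"grip":0.65},{"dp":[0,0,-0.28],"yaw":0,"grip":0.65},{"dp":[0,0,0],"yaw":0,"grip":0.65},{"dp":[0,0,0],"yaw":0,"grip":0.65}]'

```text
clock: 41.5
position: [0.4058, -0.349, 0.07]
ee_rot: [0.001, 0.735, 0.678, 0.0]
contact_force: [0.3, -0.5, 0.5]
width: 0.0555
gripper_force: 0.0
```

```bash
python3 - <<'E'
from h import *
st();im=cams.get_image("top");stk(im,.068)
boards("top",im,(225,275,290,390),.057);boards("top",im,(200,330,395,505));sd=cams.get_image("side")
print([(p.round(4),a) for p,a in col(sd,"side",98,125,.009,(150,225,380,490))])
E
```

```text
t 41.5 p [ 0.4058 -0.349   0.07  ] yaw 1.49 w 0.0555 F [ 0.3 -0.5  0.5] 0.0
placed [549.7  66. ] [10.5 75.9] 0.3 [-0.0013482  0.0878508]
placed [ 558.  -113.3] [11.8 76.3] 1.9 [-0.001125  -0.0916434]
top yel [ 0.5549 -0.0207] L 0.137 yaw 0.057 2
top grn 0 []
top blu [ 0.5553 -0.0244] L 0.18 yaw 0.045 2
top yel [ 0.3622 -0.4326] L 0.066 yaw 0.015 4
top grn 0 []
top blu 1 [(array([ 0.41 , -0.281]), 36.0)]
[(array([ 0.3993, -0.4145]), 23.0)]
```

Call:
step_arm --increments '[{"dp":[-0.003,0.006,-0.15],"yaw":0,"grip":0.65},{"dp":[0,0,-0.078],"yaw":0,"grip":0.65},{"dp":[0,0,0],"yaw":0,"grip":0.65},{"dp":[0,0,0],"yaw":0,"grip":0.65}]'

```text
clock: 42.1
position: [0.4049, -0.3475, 0.024]
ee_rot: [0.001, 0.735, 0.678, 0.0]
contact_force: [0.1, 0.0, 1.0]
width: 0.0555
gripper_force: 0.0
```

Call:
step_arm --increments '[{"dp":[0,0,0],"yaw":0,"grip":0.35},{"dp":[0,0,0],"yaw":0,"grip":0.35},{"dp":[0,0,0],"yaw":0,"grip":0.35},{"dp":[0,0,0.25],"yaw":0,"grip":0.35},{"dp":[0,0,0.3],"yaw":0,"grip":0.35}]' --squeeze 60

```text
clock: 42.72
position: [0.4036, -0.3463, 0.1336]
ee_rot: [-0.001, 0.735, 0.678, 0.0]
contact_force: [0.4, -1.5, -1.2]
width: 0.042
gripper_force: 61.8
```

Call:
step_arm --increments '[{"dp":[0.107,0.233,0.1],"yaw":0.12,"grip":0.35},{"dp":[0.107,0.233,0],"yaw":0.12,"grip":0.35},{"dp":[0.107,0.233,0],"yaw":0.12,"grip":0.35},{"dp":[0.107,0.233,0],"yaw":0.12,"grip":0.35}]'

```text
clock: 43.22
position: [0.4904, -0.1591, 0.1537]
ee_rot: [0.001, 0.71, 0.704, 0.0]
contact_force: [-0.1, 0.6, -0.4]
width: 0.0417
gripper_force: 61.8
```

Call:
step_arm --increments '[{"dp":[0.107,0.233,0],"yaw":0.12,"grip":0.35},{"dp":[0.107,0.233,0],"yaw":0.12,"grip":0.35},{"dp":[0.107,0.233,0],"yaw":0.12,"grip":0.35},{"dp":[0,0,0],"yaw":0,"grip":0.35},{"dp":[0,0,0],"yaw":0,"grip":0.35}]'

```text
clock: 43.85
position: [0.5537, -0.0208, 0.1531]
ee_rot: [0.0, 0.691, 0.723, -0.0]
contact_force: [-0.5, -0.0, -2.0]
width: 0.0418
gripper_force: 61.8
```

```bash
python3 - <<'E'
from h import *
s=st();im=cams.get_image("side")
z=s["position"][2]-.0238+.009
print([(p.round(4),a) for p,a in col(im,"side",98,125,z,(170,320,270,400))])
y=s["ee_rot"];b=2*np.arctan2(y[2],y[1])-np.pi/2
print("expected left label",s["position"][:2]+.068*np.array([-np.sin(b),np.cos(b)]))
E
```

```text
t 43.85 p [ 0.5537 -0.0208  0.1531] yaw 1.617 w 0.0418 F [-0.5 -0.  -2. ] 61.77969574928284
[(array([0.55  , 0.0496]), 58.5), (array([0.5193, 0.1104]), 93.5)]
expected left label [0.5504987 0.0471006]
```

Call:
step_arm --increments '[{"dp":[0.003,-0.005,-0.15],"yaw":0,"grip":0.35},{"dp":[0,0,-0.1],"yaw":0,"grip":0.35},{"dp":[0,0,-0.035],"yaw":0,"grip":0.35},{"dp":[0,0,0],"yaw":0,"grip":0.35},{"dp":[0,0,0],"yaw":0,"grip":0.35}]'

```text
clock: 44.52
position: [0.5553, -0.0222, 0.097]
ee_rot: [0.001, 0.691, 0.723, 0.001]
contact_force: [0.3, -1.0, -0.6]
width: 0.0419
gripper_force: 61.7
```

Call:
step_arm --increments '[{"dp":[-0.002,0.002,-0.018],"yaw":0,"grip":0.35},{"dp":[0,0,-0.008],"yaw":0,"grip":0.35},{"dp":[0,0,0],"yaw":0,"grip":0.35},{"dp":[0,0,0],"yaw":0,"grip":0.35}]'

```text
clock: 45.02
position: [0.5547, -0.0214, 0.0925]
ee_rot: [0.001, 0.691, 0.723, 0.0]
contact_force: [-1.0, -0.2, 7.1]
width: 0.0415
gripper_force: 62.6
```

Call:
step_arm --increments '[{"dp":[0,0,0],"yaw":0,"grip":0.65},{"dp":[0,0,0],"yaw":0,"grip":0.65},{"dp":[0,0,0.15],"yaw":0,"grip":0.65},{"dp":[0,0,0.3],"yaw":0,"grip":0.5},{"dp":[0,0,0.2],"yaw":0,"grip":0.4}]'

```text
clock: 45.65
position: [0.5549, -0.0214, 0.2232]
ee_rot: [0.001, 0.691, 0.723, 0.001]
contact_force: [0.2, -0.0, -0.6]
width: 0.0341
gripper_force: 0.0
```

Call:
step_arm --increments '[{"dp":[0,-0.27,0.1],"yaw":0,"grip":0.4},{"dp":[0,-0.27,0.1],"yaw":0,"grip":0.4},{"dp":[0,-0.27,0.1],"yaw":0,"grip":0.4},{"dp":[0,-0.27,0.1],"yaw":0,"grip":0.4},{"dp":[0,-0.27,0.1],"yaw":0,"grip":0.4}]'

```text
clock: 46.28
position: [0.5541, -0.2929, 0.3213]
ee_rot: [-0.0, 0.691, 0.723, 0.0]
contact_force: [1.9, -1.0, -0.4]
width: 0.0343
gripper_force: 0.0
```

```bash
python3 - <<'E'
from h import *
st();im=cams.get_image("top");sd=cams.get_image("side")
print([( (R@(p-[.555,-.0217])).round(4),a) for p,a in col(im,"top",98,125,.077,(225,280,290,390))])
print([( (R@(p-[.555,-.0217])).round(4),a) for p,a in col(sd,"side",98,125,.077,(170,320,270,400))])
A=cv2.resize(sd[150:340,240:430],None,fx=3,fy=3,interpolation=3)
cv2.imwrite("pics/s8.png",A)
E
```

```text
t 46.27 p [ 0.5541 -0.2929  0.3213] yaw 1.616 w 0.0343 F [ 1.9 -1.  -0.4] 0.0
[(array([-0.0009, -0.0673]), 47.0), (array([-0.0002,  0.0682]), 45.5)]
[(array([ 0.0001, -0.0667]), 38.5), (array([0.    , 0.0705]), 51.5), (array([-0.0304,  0.0959]), 22.0)]
```

View pics/s8.png

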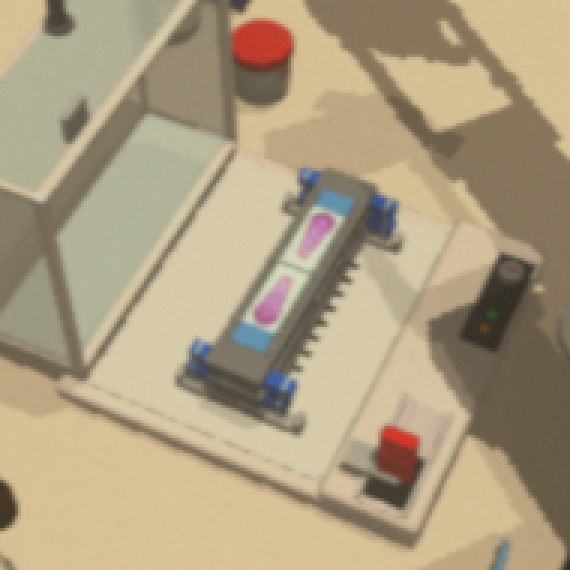

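Call:
step_arm --increments '[{"dp":[0,0,0.2],"yaw":0,"grip":0.4},{"dp":[0.193,0.216,0],"yaw":0,"grip":0.4},{"dp":[0.193,0.216,0],"yaw":0,"grip":0.4},{"dp":[0.193,0.216,0],"yaw":0,"grip":0.4},{"dp":[0.193,0.216,0],"yaw":0,"grip":0.4}]'

```text
clock: 47.0
position: [0.7095, -0.1162, 0.3603]
ee_rot: [-0.0, 0.691, 0.723, -0.0]
contact_force: [0.6, -1.4, -0.9]
width: 0.0341
gripper_force: 0.0
```

Call:
step_arm --increments '[{"dp":[0.19,0.216,0],"yaw":0,"grip":0.4},{"dp":[0,0,0],"yaw":0,"grip":0.4},{"dp":[0,0,0],"yaw":0,"grip":0.4}]'

```text
clock: 47.38
position: [0.7463, -0.0746, 0.3599]
ee_rot: [-0.001, 0.69, 0.723, -0.001]
contact_force: [-0.4, -0.5, 0.3]
width: 0.0345
gripper_force: 0.0
```

Down to the handle (z 0.278) and grip.

Call:
step_arm --increments '[{"dp":[0,0,-0.2],"yaw":0,"grip":0.4},{"dp":[0,0,-0.2],"yaw":0,"grip":0.4},{"dp":[0,0,0],"yaw":0,"grip":0.4},{"dp":[0,0,0],"yaw":0,"grip":0.05},{"dp":[0,0,0],"yaw":0,"grip":0.05}]' --squeeze 25

```text
clock: 48.0
position: [0.7467, -0.0763, 0.2837]
ee_rot: [0.002, 0.691, 0.723, 0.0]
contact_force: [-2.3, -2.4, 2.5]
width: 0.0106
gripper_force: 24.7
```

Call:
step_arm --increments '[{"dp":[0,0,0],"yaw":0,"grip":0.05}]'

```text
clock: 48.12
position: [0.7467, -0.0762, 0.2836]
ee_rot: [0.002, 0.691, 0.723, 0.0]
contact_force: [-4.2, -1.8, 5.1]
width: 0.011
gripper_force: 25.0
```

Call:
step_arm --increments '[{"dp":[-0.129,-0.005,0.032],"yaw":0,"grip":0.05},{"dp":[-0.131,-0.006,0.018],"yaw":0,"grip":0.05},{"dp":[-0.133,-0.006,0.004],"yaw":0,"grip":0.05},{"dp":[-0.132,-0.006,-0.01],"yaw":0,"grip":0.05}]'

```text
clock: 48.62
position: [0.6446, -0.0819, 0.293]
ee_rot: [0.006, 0.691, 0.723, 0.002]
contact_force: [3.4, -4.3, 3.1]
width: 0.0109
gripper_force: 25.4
```

Call:
step_arm --increments '[{"dp":[-0.13,-0.006,-0.024],"yaw":0,"grip":0.05},{"dp":[-0.127,-0.006,-0.038],"yaw":0,"grip":0.05},{"dp":[-0.123,-0.005,-0.051],"yaw":0,"grip":0.05},{"dp":[-0.116,-0.006,-0.064],"yaw":0,"grip":0.05}]'

```text
clock: 49.12
position: [0.5447, -0.0871, 0.2571]
ee_rot: [0.006, 0.691, 0.723, 0.001]
contact_force: [3.9, -5.4, 0.2]
width: 0.0105
gripper_force: 25.9
```

Call:
step_arm --increments '[{"dp":[-0.109,-0.004,-0.076],"yaw":0,"grip":0.05},{"dp":[-0.1,-0.005,-0.087],"yaw":0,"grip":0.05},{"dp":[-0.09,-0.004,-0.097],"yaw":0,"grip":0.05},{"dp":[-0.079,-0.004,-0.106],"yaw":0,"grip":0.05}]'

```text
clock: 49.62
position: [0.4687, -0.0911, 0.183]
ee_rot: [0.005, 0.69, 0.724, -0.0]
contact_force: [1.1, -7.5, 2.1]
width: 0.011
gripper_force: 27.2
```

Call:
step_arm --increments '[{"dp":[-0.068,-0.001,-0.114],"yaw":0,"grip":0.05},{"dp":[-0.055,0,-0.121],"yaw":0,"grip":0.05},{"dp":[-0.042,0,-0.11],"yaw":0,"grip":0.05},{"dp":[0,0,-0.016],"yaw":0,"grip":0.05},{"dp":[0,0,0],"yaw":0,"grip":0.05}]'

```text
clock: 50.25
position: [0.4348, -0.092, 0.1095]
ee_rot: [0.003, 0.69, 0.724, -0.002]
contact_force: [-3.7, -13.2, -1.8]
width: 0.0109
gripper_force: 27.3
```

Call:
step_arm --increments '[{"dp":[0,-0.01,-0.015],"yaw":0,"grip":0.05},{"dp":[0,0,-0.01],"yaw":0,"grip":0.05},{"dp":[0,0,0],"yaw":0,"grip":0.05}]'

```text
clock: 50.62
position: [0.4342, -0.0922, 0.1068]
ee_rot: [0.002, 0.69, 0.724, -0.001]
contact_force: [-9.2, -5.5, 19.1]
width: 0.0104
gripper_force: 29.4
```

Call:
step_arm --increments '[{"dp":[0,0,0],"yaw":0,"grip":0.5},{"dp":[0,0,0],"yaw":0,"grip":0.5},{"dp":[0,0,0.2],"yaw":0,"grip":0.5},{"dp":[0,0,0.25],"yaw":0,"grip":0.5}]'

```text
clock: 51.12
position: [0.4335, -0.0896, 0.194]
ee_rot: [-0.001, 0.691, 0.723, -0.0]
contact_force: [1.7, -0.7, -0.1]
width: 0.0427
gripper_force: 0.0
```

Call:
step_arm --increments '[{"dp":[0,0.0775,0],"yaw":-1,"grip":0.5},{"dp":[0,0.0775,0],"yaw":-1,"grip":0.5},{"dp":[0,0.0775,0],"yaw":-1,"grip":0.5},{"dp":[0,0.0775,0],"yaw":-1,"grip":0.5},{"dp":[0,0.0775,0],"yaw":-1,"grip":0.5}]'

```text
clock: 51.75
position: [0.4342, -0.0118, 0.1938]
ee_rot: [-0.0, 0.909, 0.417, 0.0]
contact_force: [-0.3, 0.5, -0.4]
width: 0.0424
gripper_force: 0.0
```

Call:
step_arm --increments '[{"dp":[0,0.0775,0],"yaw":-1,"grip":0.5},{"dp":[0,0.0775,0],"yaw":-1,"grip":0.5},{"dp":[0,0.0775,0],"yaw":-1,"grip":0.5},{"dp":[0,0.0775,0],"yaw":-1,"grip":0.5},{"dp":[0,0.0775,0],"yaw":-1,"grip":0.5}]'

```text
clock: 52.38
position: [0.4341, 0.0658, 0.1937]
ee_rot: [-0.0, 0.998, 0.056, 0.0]
contact_force: [0.3, 0.1, -0.2]
width: 0.0428
gripper_force: 0.0
```

Call:
step_arm --increments '[{"dp":[0,0.0775,0],"yaw":-0.46,"grip":0.5},{"dp":[0,0,0],"yaw":0,"grip":0.5},{"dp":[0,0,0],"yaw":0,"grip":0.5}]'

```text
clock: 52.75
position: [0.4339, 0.0802, 0.1938]
ee_rot: [0.0, 1.0, 0.024, -0.0]
contact_force: [0.4, 0.2, 0.4]
width: 0.0428
gripper_force: 0.0
```

Call:
step_arm --increments '[{"dp":[-0.03,-0.01,-0.26],"yaw":0,"grip":0.5},{"dp":[0,0,-0.26],"yaw":0,"grip":0.5},{"dp":[0,0,0],"yaw":0,"grip":0.5},{"dp":[0,0,0],"yaw":0,"grip":0.1},{"dp":[0,0,0],"yaw":0,"grip":0.1}]' --squeeze 30

```text
clock: 53.38
position: [0.4298, 0.0783, 0.092]
ee_rot: [0.0, 1.0, 0.024, 0.002]
contact_force: [-0.2, -0.9, 1.0]
width: 0.0112
gripper_force: 33.5
```

Call:
step_arm --increments '[{"dp":[0,0,0],"yaw":0,"grip":0.1}]'

```text
clock: 53.5
position: [0.4299, 0.0784, 0.0919]
ee_rot: [0.0, 1.0, 0.024, 0.003]
contact_force: [-0.0, -0.1, 7.4]
width: 0.0115
gripper_force: 34.3
```

Slide it home: −0.042 m in y, watching the force.

Call:
step_arm --increments '[{"dp":[0.002,-0.06,0],"yaw":0,"grip":0.1},{"dp":[0.002,-0.06,0],"yaw":0,"grip":0.1},{"dp":[0.002,-0.06,0],"yaw":0,"grip":0.1},{"dp":[0.002,-0.025,0],"yaw":0,"grip":0.1},{"dp":[0,0,0],"yaw":0,"grip":0.1}]'

```text
clock: 54.12
position: [0.432, 0.0385, 0.0919]
ee_rot: [-0.001, 1.0, 0.023, 0.003]
contact_force: [1.3, 5.8, 5.1]
width: 0.0114
gripper_force: 34.4
```

Call:
step_arm --increments '[{"dp":[0,-0.015,0],"yaw":0,"grip":0.1},{"dp":[0,0,0],"yaw":0,"grip":0.1}]'

```text
clock: 54.38
position: [0.432, 0.038, 0.0919]
ee_rot: [-0.004, 1.0, 0.021, 0.003]
contact_force: [2.3, 14.8, 5.9]
width: 0.0115
gripper_force: 34.5
```

Call:
step_arm --increments '[{"dp":[0,0.005,0],"yaw":0,"grip":0.5},{"dp":[0,0,0],"yaw":0,"grip":0.5},{"dp":[0,0,0.25],"yaw":0,"grip":0.5},{"dp":[0,0,0.3],"yaw":0,"grip":0.5}]'

```text
clock: 54.88
position: [0.4283, 0.0351, 0.2003]
ee_rot: [0.0, 1.0, 0.024, -0.002]
contact_force: [1.0, 0.1, -0.2]
width: 0.0428
gripper_force: 0.0
```

Call:
step_arm --increments '[{"dp":[-0.05,-0.29,0.05],"yaw":0,"grip":0.5},{"dp":[-0.05,-0.29,0.05],"yaw":0,"grip":0.5},{"dp":[-0.05,-0.29,0.05],"yaw":0,"grip":0.5},{"dp":[-0.05,-0.29,0],"yaw":0,"grip":0.5},{"dp":[-0.05,-0.29,0],"yaw":0,"grip":0.5}]'

```text
clock: 55.5
position: [0.3785, -0.2567, 0.2303]
ee_rot: [0.0, 1.0, 0.023, 0.0]
contact_force: [1.0, -0.0, -0.4]
width: 0.0424
gripper_force: 0.0
```

Call:
step_arm --increments '[{"dp":[-0.05,-0.29,0],"yaw":0,"grip":0.5},{"dp":[0,0,0],"yaw":0,"grip":0.5}]'

```text
clock: 55.75
position: [0.3684, -0.3168, 0.2297]
ee_rot: [0.001, 1.0, 0.021, -0.0]
contact_force: [1.1, 0.9, -0.1]
width: 0.0429
gripper_force: 0.0
```

```bash
python3 - <<'E'
from h import *
st();t=cams.get_image("top");s=cams.get_image("side")
A=cv2.resize(s[165:345,245:435],None,fx=2,fy=2,interpolation=3);B=cv2.resize(t[185:325,270:400],None,fx=2.7,fy=2.7,interpolation=3)
c=np.zeros((600,760,3),np.uint8);c[:A.shape[0],:A.shape[1]]=A;c[:B.shape[0],390:390+B.shape[1]]=B
cv2.imwrite("pics/end.png",c)
E
```

```text
t 55.75 p [ 0.3684 -0.3168  0.2297] yaw 0.042 w 0.0429 F [ 1.1  0.9 -0.1] 0.0
```

View pics/end.png

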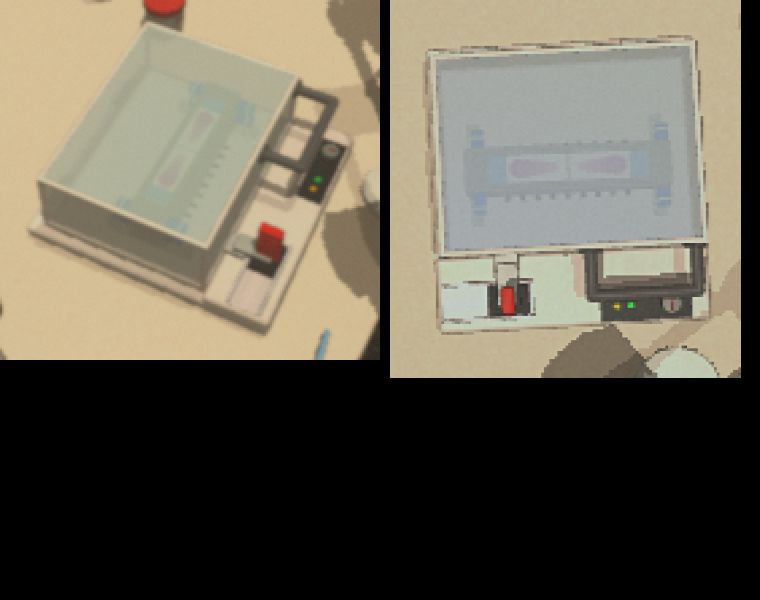

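The picture shows the hood closed with its catch home, the tab at about (508,300), and the stack sitting square inside. I'm handing the job in.

```bash
python3 -c "
from rig import ticket
print(ticket.sign_off())"
```

```text
the job is handed in; nothing more can be done
None
```

The job is handed in: all three boards are stacked smears up on the ribs, with two blue sticks between each board and the next, the hood is closed, and the catch is slid home. All four sticks were used, so no spares are left. I did not separately re-check the dropper bottles and cup at the end, though no unexpected contact showed.

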